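# Lot change-over at the cap feed bin

## Task

Change the cap feed bin over to the new lot: draw its slide gate right out so that all the caps left from the old lot drop into the blue tray underneath, then push the gate fully shut again and put every new cap from the grey mat into the bin through its open top. Also refit the clean-out door, which stands washed in the white draining rack: drop both its hinge knuckles fully onto the bin's two pins and swing it shut over the front opening. Leave the caps of the old lot in the blue tray, and do not shift the timer or the label roll.

Things in the scene. Friction and masses are not known exactly. Their poses are not given: they have to be found in the camera images.
- feed_bin: fixed steel bin on a stand; origin on the bench under its centre. x points away from its front (clean-out opening and hinge pins face -x), y to the gate handle's side, z up. Its floor is the slide gate, 92 mm up. Front wall: a sill up to 124 mm, with 10 mm returns at both sides up to the rim. A back upright as high as the rim stands 64 to 70 mm behind the centre.
- bin_mouth (a point): centre of the bin's open top, level with its rim, 190 mm above the bench; axes as feed_bin. Inside the bin is 98 mm along x, 104 mm along y and 98 mm deep; walls 4 mm.
- bin_gate (a joint): slide gate, m: 0 shut, 0.106 drawn right out (floor fully open); grows as the handle moves along the bin's +y. It stays where it is left; about 2 N moves it. Caps lying on it are dragged to the bin's +y wall and drop as its edge passes under them.
- gate_handle (a point): middle of the gate's upright pull plate, 150 mm above the bench, moving with the gate; axes as feed_bin. Black sleeve 66 mm along the bin's x, 10 mm thick along its y (pinch it across these), from 132 to 168 mm above the bench, on a 6 mm plate that rises from the gate. With the gate shut there are 66 mm free between it and the bin's side wall.
- pin_low (a point): foot of the lower of two upright hinge pins, 102 mm above the bench, on a bracket where the knuckle comes to rest; at x = -58, y = -71 mm from the bin's centre, beside its front corner. Pins are 8 mm thick and 16 mm high, the top 6 mm tapered to 3 mm. Axes as feed_bin.
- pin_high (a point): foot of the upper hinge pin, 62 mm straight above pin_low, same size. Its bracket is 5 mm thick and the lower knuckle cannot pass it from above: bring the door in level from the front, 17 to 35 mm above its seat, until both knuckles stand over their pins, then lower it. Axes as feed_bin.
- knuckle_low (a point): foot of the door's lower knuckle, on the hinge axis. Axes: z up, y along the plate to its free edge, x through its thickness; hung and shut they are those of the bin, its back 2.5 mm off the bin's front, and this point lies on pin_low. It opens towards the bin's -x, anticlockwise seen from above, and swings freely. Knuckles: tubes 17 mm outside, 10 mm bore, 20 mm long.
- knuckle_high (a point): foot of the door's upper knuckle, 62 mm above knuckle_low on the hinge axis; hung, it lies on pin_high.
- door_tab (a point): grasp point of the door's black pull tab (10 mm thick along the door's x, 44 mm wide along y), 68 mm along y and 119 mm above knuckle_low; the tab's top is 17 mm above this point, the plate's top edge 31 mm below it. The door (loose, steel, 0.15 to 0.3 kg) balances when held here. Plate: 5 mm thick, 15 to 125 mm along y, from 4 mm below to 88 mm above knuckle_low.
- door_rack: fixed white draining rack, base 76 (x) by 170 (y) by 8 mm, origin at the centre of its underside. At the start the door stands upright in it, its y along the rack's y, between steel wire hairpins that reach 53 mm above the bench and leave 8 mm for the plate; it comes out straight up, free after a lift of 50 mm.
- catch_tray: loose blue tray under the bin, 125 by 180 by 31 mm high, standing on the bin's 6 mm base plate; origin at the centre of its underside, x along its short side and y along its long side. Low divider 21 mm high across it.
- old_cap_1 (a point): old-lot cap: screw cap, at the start lying in the bin on the gate; centre of the cap, 17 mm above its foot. Knurled disc 36 mm across and 17 mm high with a 16 mm thick spout on top, 34 mm high in all. None if absent (two or three are there).
- old_cap_2 (a point): old-lot cap: screw cap, at the start lying in the bin on the gate; centre of the cap, 17 mm above its foot. Knurled disc 36 mm across and 17 mm high with a 16 mm thick spout on top, 34 mm high in all. None if absent (two or three are there).
- old_cap_3 (a point): old-lot cap: screw cap, at the start lying in the bin on the gate; centre of the cap, 17 mm above its foot. Knurled disc 36 mm across and 17 mm high with a 16 mm thick spout on top, 34 mm high in all. None if absent (two or three are there).
- new_cap_1 (a point): new-lot cap, same screw cap as the old ones, at the start standing upright on the grey mat (160 by 240 by 2 mm) on the bench; centre of the cap, 17 mm above its foot; grasp the knurled disc (36 mm across, lowest 17 mm). None if absent (three to five are there).
- new_cap_2 (a point): new-lot cap, same screw cap as the old ones, at the start standing upright on the grey mat (160 by 240 by 2 mm) on the bench; centre of the cap, 17 mm above its foot; grasp the knurled disc (36 mm across, lowest 17 mm). None if absent (three to five are there).
- new_cap_3 (a point): new-lot cap, same screw cap as the old ones, at the start standing upright on the grey mat (160 by 240 by 2 mm) on the bench; centre of the cap, 17 mm above its foot; grasp the knurled disc (36 mm across, lowest 17 mm). None if absent (three to five are there).
- new_cap_4 (a point): new-lot cap, same screw cap as the old ones, at the start standing upright on the grey mat (160 by 240 by 2 mm) on the bench; centre of the cap, 17 mm above its foot; grasp the knurled disc (36 mm across, lowest 17 mm). None if absent (three to five are there).
- new_cap_5 (a point): new-lot cap, same screw cap as the old ones, at the start standing upright on the grey mat (160 by 240 by 2 mm) on the bench; centre of the cap, 17 mm above its foot; grasp the knurled disc (36 mm across, lowest 17 mm). None if absent (three to five are there).
- count_timer: bystander: small white timer, 62 by 62 by 22 mm, loose, near the front edge; origin at the centre of its underside; leave alone
- labels: bystander: white label roll lying flat, 59 mm across, 30 mm high, loose, near the front edge; origin at the centre of its underside; leave alone

How it is judged:
On the way, in this order (a step that is already met when the one before it is completed fails the run):
1. the gate is drawn right out and every old-lot cap has dropped into the blue tray (value of joint bin_gate above 0.095 m and x of old_cap_1 in the frame of catch_tray between -0.058 and 0.058 m and y of old_cap_1 in the frame of catch_tray between -0.086 and 0.086 m and z of old_cap_1 in the frame of catch_tray between 0 and 0.062 m and x of old_cap_2 in the frame of catch_tray between -0.058 and 0.058 m and y of old_cap_2 in the frame of catch_tray between -0.086 and 0.086 m and z of old_cap_2 in the frame of catch_tray between 0 and 0.062 m and x of old_cap_3 in the frame of catch_tray between -0.058 and 0.058 m and y of old_cap_3 in the frame of catch_tray between -0.086 and 0.086 m and z of old_cap_3 in the frame of catch_tray between 0 and 0.062 m), for 0.2 s.
2. the gate is pushed shut again (value of joint bin_gate below 0.006 m), for 0.2 s.
At the end, for the whole second after the job is handed in: The gate is shut (within 6 mm), every old-lot cap lies in the blue tray, every new-lot cap lies inside the bin below its rim, and the door hangs with both knuckles down on their pins (each within 5 mm of its seat), shut to within 0.12 rad and at rest (value of joint bin_gate below 0.006 m and x of old_cap_1 in the frame of catch_tray between -0.058 and 0.058 m and y of old_cap_1 in the frame of catch_tray between -0.086 and 0.086 m and z of old_cap_1 in the frame of catch_tray between 0 and 0.062 m and x of old_cap_2 in the frame of catch_tray between -0.058 and 0.058 m and y of old_cap_2 in the frame of catch_tray between -0.086 and 0.086 m and z of old_cap_2 in the frame of catch_tray between 0 and 0.062 m and x of old_cap_3 in the frame of catch_tray between -0.058 and 0.058 m and y of old_cap_3 in the frame of catch_tray between -0.086 and 0.086 m and z of old_cap_3 in the frame of catch_tray between 0 and 0.062 m and x of new_cap_1 in the frame of bin_mouth between -0.05 and 0.05 m and y of new_cap_1 in the frame of bin_mouth between -0.053 and 0.053 m and z of new_cap_1 in the frame of bin_mouth between -0.097 and -0.005 m and x of new_cap_2 in the frame of bin_mouth between -0.05 and 0.05 m and y of new_cap_2 in the frame of bin_mouth between -0.053 and 0.053 m and z of new_cap_2 in the frame of bin_mouth between -0.097 and -0.005 m and x of new_cap_3 in the frame of bin_mouth between -0.05 and 0.05 m and y of new_cap_3 in the frame of bin_mouth between -0.053 and 0.053 m and z of new_cap_3 in the frame of bin_mouth between -0.097 and -0.005 m and x of new_cap_4 in the frame of bin_mouth between -0.05 and 0.05 m and y of new_cap_4 in the frame of bin_mouth between -0.053 and 0.053 m and z of new_cap_4 in the frame of bin_mouth between -0.097 and -0.005 m and x of new_cap_5 in the frame of bin_mouth between -0.05 and 0.05 m and y of new_cap_5 in the frame of bin_mouth between -0.053 and 0.053 m and z of new_cap_5 in the frame of bin_mouth between -0.097 and -0.005 m and distance between knuckle_low and pin_low below 0.005 m and distance between knuckle_high and pin_high below 0.005 m and angle between the y axis of knuckle_low and the y axis of pin_low, either way round below 0.12 rad and linear speed of bin_door below 0.02 m/s); the robot touches nothing.
It fails at once if the timer or the label roll is shifted by more than 30 mm (distance of any of count_timer, labels from where it was at the start of the episode above 0.03 m).
Of old_1, old_2, old_3 only 2 to 3 are there at a start; the rules pass over those that are not, and their reading is None.
Of new_1, new_2, new_3, new_4, new_5 only 3 to 5 are there at a start; the rules pass over those that are not, and their reading is None.
At some moment in a run one of new_1, new_2, new_3, new_4, new_5 may be knocked a few centimetres aside while the robot is not near it.
It also fails if it takes over 208 s, if anything falls off the work surface, if the arm or the gripper's body presses on something with over 40 N, if the wrist force passes 120 N, or if a joint passes its speed limit or range.

## Robot

A 6-joint arm with a two-finger parallel gripper is mounted at the origin on a cart in front of the work surface, level with it; the furniture and walls round the work are solid. World frame = base frame: x ahead of the robot, y to its left, z up, the work surface at z = 0. Lengths are in m, angles in rad, forces in N, time in s.
With the tool pointing down it reaches from about 0.3 to 0.775 m from the base axis. Payload 14.6 kg.
Tool frame: the origin (TCP) lies midway between the tips of the shut fingers; the grasp point (between the pads) lies 19 mm behind it (grasp_offset is the distance from the TCP to the grasp point, in m); z points along the fingers, y is the line along which they close (so a half turn about z gives the same grasp; the last joint's range is limited). The gripper opens to 94 mm and grips with 3 to 60 N. Pads are 16 mm wide; open, the fingers measure 119 mm over their backs; the gripper's body (75 mm by 177 mm) begins 78 mm behind the grasp point.
Start: joints at [1.102, 0.3, 1.521, -0, 1.321, -0.067], TCP at [0.215, 0.506, 0.185] pointing down, gripper open.
Joint ranges: [-3.03, 3.03], [-0.79, 2.21], [0.23, 2.52], [-1.04, 4.18], [0, 3.07], [-2.55, 2.55]. Speed limits (rad/s): [2.22, 2.22, 2.57, 3.14, 3.14, 3.14].

## Interface

Orientations are given as [roll, pitch, yaw] about the fixed x, y, z axes, in that order (R = Rz(yaw) Ry(pitch) Rx(roll)).
In Python, from station import * gives the robot as it stands. The module is installed in compiled form; this text tells all that it offers.
- The arm moves only by the tool send_rows, never from a script. Its argument "rows" is a list of rows, each an object of numbers: "dx", "dy", "dz": the shift along the tool's x, y, z in mm; "roll": the turn about the tool's z in degrees; "jaw": the closure, from -1 (fully open) to 1 (shut). In form: [{"dx": .., "dy": .., "dz": .., "roll": .., "jaw": ..}, ...]. A call has 1 to 12 rows; each row shifts and turns the commanded pose from where the row before left it, along the tool's axes as they then stand; what a row does not reach is not made up. A row lasts 1/12 s, in which the tool goes at most 41.7 mm and 7.16 degrees, less where a joint would pass 70% of its speed; a pose out of reach is approached as far as the arm can. A call is refused whole if a number of a shift passes 41.7 or a number of a turn 7.16, either way. A call with a gripper value outside its range is refused whole. The fingers move at their own pace and stop on an object; "force" is the grip in N (left out, the last holds). Time passes only in rows, so rows that do not move let the fingers close. It gives the time, the measured TCP pose, the force, the opening and the grip force at its end, in the units of the state.
- get_obs(): the state, without advancing time (a new reading comes with each control period).
- camera(name): name is "scene" or "top" or "wrist"; returns a dict with "frame" (420x560x3 uint8, red, green, blue), "z_map" (420x560 float32, m along the optical axis (not along the pixel's ray), 0 where there is no reading), "camera_matrix" (3x3 intrinsics, pixels), "D" ([k1, k2, p1, p2, k3] as OpenCV has them; the pictures are not rectified), "rvec" (rotation vector, rad) and "tvec" (3), from world to camera coordinates, as OpenCV has them. Camera axes: x right, y down, z forward; pixel columns grow to the right and rows downward; lengths in m; the calibration is good to about 2 mm. A picture is of the moment at which its call begins.
- hand_in(): hands the job in; it is judged then, once.
The state is a dict: "time_s": time; "qpos": joint angles; "joint_vel": joint speeds; "tau": joint torques, N m; "ee_pos": TCP position; "eef_rot": TCP orientation; "force": force on the tool from outside, world axes, zero at the start; "moment": the same for the moment, N m; "grip_width": finger opening in m; "grip_force": force on a finger pad.
Only numpy, scipy, OpenCV 4.12 (cv2) and the standard library are available. Lean on these libraries where they do the work, as an engineer would, in place of code of your own. Each camera call takes 0.05 s, during which the arm holds its last target. There are 200 camera calls.

## Working session

There is one attempt and no reset: what is moved stays moved. The work goes in short steps, Python scripts to look and compute and a tool call to move; the robot and the scene stay as the last step left them, time stands still between calls to the robot, and variables do not carry over. Pictures are saved under pics/ and viewed, at most 14 in all, crops included, and the job is handed in when it is done.

Besides the shell and the picture viewer there is one more tool, called as a command line: name --argument value ..., lists and objects as JSON in quotes. send_rows: Moves the arm, as the interface text tells. Its arguments: {"type":"object","properties":{"rows":{"type":"array"},"force":{"type":"number"}},"required":["rows"]}

```bash
mkdir -p pics
cat > h.py <<'E'
from station import *
import numpy as np, cv2
def cam(n,save=None):
    c=camera(n); c['R']=cv2.Rodrigues(np.array(c['rvec'],float))[0]; c['t']=np.array(c['tvec'],float).ravel()
    if save: cv2.imwrite('pics/'+save,c['frame'][:,:,::-1])
    return c
def cloud(c):
    h,w=c['z_map'].shape
    u,v=np.meshgrid(np.arange(w),np.arange(h))
    p=cv2.undistortPoints(np.stack([u,v],-1).reshape(-1,1,2).astype(np.float64),np.array(c['camera_matrix'],float),np.array(c['D'],float)).reshape(h,w,2)
    z=c['z_map'][...,None]
    P=np.concatenate([p*z,z],-1)
    W=(P-c['t'])@c['R']
    W[c['z_map']<=0]=np.nan
    return W
def ray(c,uv,zp):
    p=cv2.undistortPoints(np.array(uv,float).reshape(-1,1,2),np.array(c['camera_matrix'],float),np.array(c['D'],float)).reshape(-1,2)
    d=np.c_[p,np.ones(len(p))]@c['R']; o=-c['t']@c['R']
    return o+d*((zp-o[2])/d[:,2:])
E
python3 - <<'E'
from h import *
o=get_obs();print(o['time_s'],o['ee_pos'],o['eef_rot'],o['grip_width'])
for n in('scene','top'):
    c=cam(n,n+'0.png');np.savez('pics/%s0.npz'%n,W=cloud(c),f=c['frame'])
    print(n,-c['t']@c['R'])
E
```

```text
0.0 [0.21496355 0.50592832 0.18448127] [-3.14041712e+00 -6.89889392e-05  2.73979107e+00] 0.09401254970257061
scene [-0.18516087 -0.48854801  0.62543407]
top [0.33508267 0.02274761 1.34928963]
```

View pics/scene0.png

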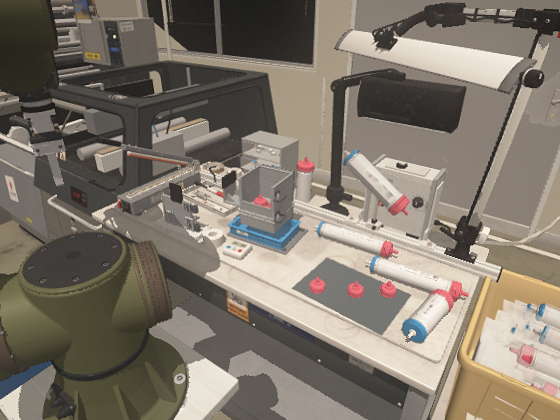

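View pics/top0.png

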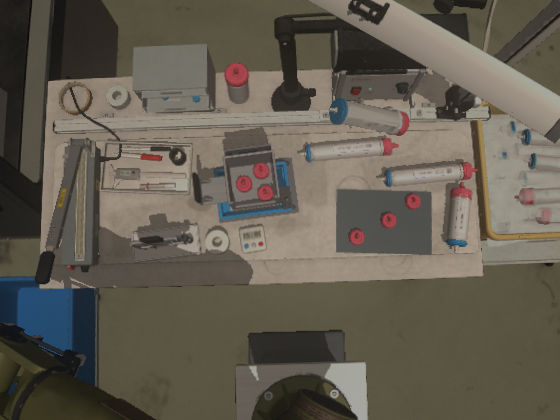

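The top view shows the bin at about (250,180), its gate handle at (205,185) and three old caps inside. The new caps are at (357,237), (389,220) and (413,201), the timer at (252,238), the roll at (216,238) and the rack with the door at (165,240). Next I measure from the depth map.

Run:
```python
from h import *
d=np.load('pics/top0.npz');W=d['W'];f=d['f']
cr=np.hstack([cv2.resize(f[135:265,115:305,::-1],None,fx=4,fy=4,interpolation=cv2.INTER_CUBIC)])
cv2.imwrite('pics/topcrop.png',cr)
hsv=cv2.cvtColor(f,cv2.COLOR_RGB2HSV)
red=((hsv[...,0]<8)|(hsv[...,0]>170))&(hsv[...,1]>130)&(hsv[...,2]>80)
n,l,s,ce=cv2.connectedComponentsWithStats(red.astype(np.uint8))
for i in range(1,n):
    if s[i,4]>30:
        p=W[l==i];print('red',ce[i].round(1),s[i],np.nanmedian(p,0).round(4),np.nanmax(p[:,2]).round(3))
def rep(name,m):
    p=W[m&np.isfinite(W[...,2])]
    if len(p)<5: print(name,len(p));return
    r=cv2.minAreaRect((p[:,:2]*1000).astype(np.float32));print(name,len(p),p.mean(0).round(4),r)
box=np.zeros(f.shape[:2],bool);box[135:265,115:305]=1
z=W[...,2]
b2=box.copy();b2[:,:215]=0
rep('rim',b2&(z>.184)&(z<.196))
b3=box.copy();b3[:,215:]=0;b3[205:]=0;b3[:,:190]=0
rep('handle',b3&(z>.155)&(z<.175))
b4=box.copy();b4[:215]=0;b4[:,205:]=0
rep('door top',b4&(z>.06));
rep('tab',b4&(z>.12))
for zz in (b4&(z>.06),):
    p=W[zz]; print(np.c_[np.argwhere(zz)[:,::-1],(p*1000).round(0)][::6].astype(int).tolist())
rep('mat',(hsv[...,1]<80)&(hsv[...,2]<110)&(W[...,0]>.3)&(np.abs(z)<.01)&(W[...,1]<-.05)&(W[...,1]>-.4))
```

```text
red [236.1  74.3] [225  63  23  24 437] [0.8406 0.1305 0.128 ] 0.154
red [355.4  91.3] [353  89   7   6  34] [ 0.8011 -0.1554  0.0992] 0.113
red [404.4 123.2] [400 112   9  22 104] [ 0.694  -0.2522  0.1711] 0.182
red [388.1 144.7] [383 139  15  13  94] [ 0.6805 -0.2361  0.0414] 0.051
red [150.5 157.1] [141 154  20   7  91] [0.6739 0.3625 0.0146] 0.023
red [260.8 170.5] [254 163  15  16 188] [0.6086 0.0774 0.1074] 0.127
red [468.2 170.1] [463 163  15  15 114] [ 0.6111 -0.4337  0.0421] 0.049
red [243.8 183.8] [237 177  15  15 186] [0.5782 0.1179 0.1075] 0.127
red [461.7 190.8] [453 182  18  16 112] [ 0.5562 -0.4114  0.0495] 0.058
red [265.1 192.8] [258 186  15  15 177] [0.5554 0.069  0.1076] 0.126
red [412.9 201.3] [406 194  15  15 159] [ 0.5381 -0.2946  0.0176] 0.04
red [388.4 220.1] [382 213  14  15 168] [ 0.494  -0.231   0.0166] 0.037
red [356.5 237.1] [350 230  14  15 159] [ 0.4545 -0.1493  0.0174] 0.037
rim 521 [0.6067 0.0997 0.1902] ((586.45361328125, 98.10292053222656), (124.38829803466797, 113.77690124511719), 5.877364635467529)
handle 132 [0.5621 0.2224 0.1654] ((563.922607421
[... 1299 characters left out ...]
7], [185, 240, 454, 261, 84], [140, 241, 449, 352, 143], [146, 241, 449, 340, 135], [152, 241, 450, 330, 121], [158, 241, 451, 319, 107], [164, 241, 454, 314, 70], [171, 241, 452, 293, 88], [131, 242, 451, 385, 100], [137, 242, 450, 369, 105], [143, 242, 448, 349, 128], [149, 242, 449, 339, 112], [155, 242, 450, 329, 95], [161, 242, 453, 323, 62], [135, 243, 449, 375, 100], [141, 243, 449, 363, 92], [147, 243, 448, 348, 97], [153, 243, 451, 342, 63], [137, 244, 448, 376, 81], [143, 244, 449, 367, 61], [135, 245, 447, 384, 67], [134, 246, 444, 384, 78]]
mat 6401 [ 5.22e-01 -2.35e-01  3.00e-04] ((623.9898681640625, -224.8036346435547), (350.1785583496094, 551.5838623046875), 89.64252471923828)
```

View pics/topcrop.png

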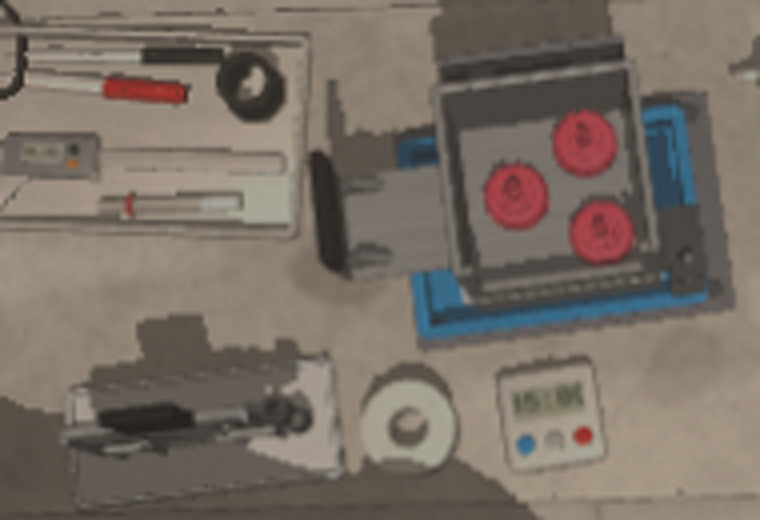

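send_rows --rows '[{"roll": -7.16,"dz": -8,"jaw": -1},{"roll": -7.16,"dz": -8},{"roll": -7.16,"dz": -8},{"roll": -7.16,"dz": -8}]' --force 30

```text
invalid input at $.rows[0]: expected keys dx, dy, dz, roll, jaw
```

send_rows --rows '[{"dx": -29,"dy": -28.7},{"dx": -29,"dy": -28.7},{"dx": -29,"dy": -28.7},{"dx": -29,"dy": -28.7},{"dx": -29,"dy": -28.7},{"dx": -29,"dy": -28.7},{"dx": -29,"dy": -28.7},{"dx": -29,"dy": -28.7},{"dx": -29,"dy": -28.7},{"dx": -29,"dy": -28.7},{"dx": -29,"dy": -28.7},{"dx": 0}]'

```text
invalid input at $.rows[0]: expected keys dx, dy, dz, roll, jaw
```

```bash
cat >> h.py <<'E'
def go(x,y,z,psi):
    o=get_obs();p=o['ee_pos'];ps=o['eef_rot'][2];
    r=-(psi-ps);r=(r+np.pi)%(2*np.pi)-np.pi
    d=np.array([x,y,z])-p
    c,s=np.cos(psi),np.sin(psi)
    print('at',np.round(p,4),'psi',round(ps,4),'roll %.2f'%np.degrees(r),'after roll: dx %.1f dy %.1f dz %.1f'%(1e3*(c*d[0]+s*d[1]),1e3*(s*d[0]-c*d[1]),-1e3*d[2]))
E
python3 - <<'E'
from h import *
go(.5639,.2237,.131,np.pi+.101)
c=cam('wrist','w1.png');np.savez('pics/w1.npz',W=cloud(c),f=c['frame'])
print(-c['t']@c['R'],c['R'])
E
```

```text
at [0.215  0.506  0.1845] psi 2.7398 roll -28.81 after roll: dx -318.7 dy -316.0 dz 53.5
[0.14166188 0.53729095 0.38389897] [[ 0.39211156  0.9199162  -0.00164737]
 [ 0.88446408 -0.37650663  0.27561938]
 [ 0.25292649 -0.10953059 -0.96126544]]
```

View pics/w1.png

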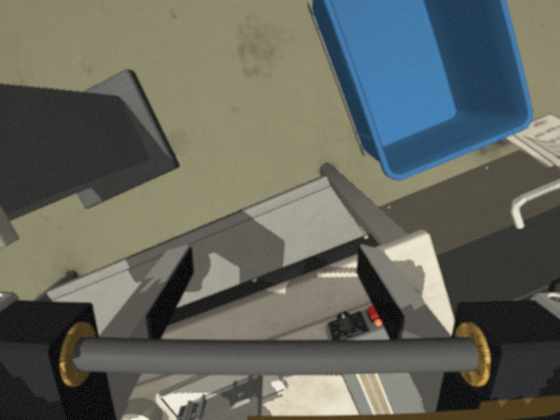

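The rows need every key, so neither move was made. The wrist view, still at the start pose, shows the open fingers at (170,290) and (385,290) and no part of the work.

send_rows --rows '[{"dx": 0,"dy": 0,"roll": -7.16,"dz": -8,"jaw": -1},{"dx": 0,"dy": 0,"roll": -7.16,"dz": -8,"jaw": -1},{"dx": 0,"dy": 0,"roll": -7.16,"dz": -8,"jaw": -1},{"dx": 0,"dy": 0,"roll": -7.16,"dz": -8,"jaw": -1}]' --force 30

```text
time_s: 0.48
ee_pos: [0.215, 0.5061, 0.2172]
eef_rot: [-3.141, -0.0, -3.037]
force: [0.0, 0.3, -0.6]
grip_width: 0.0942
grip_force: 0.0
```

send_rows --rows '[{"dx": -29,"dy": -28.7,"dz": 0,"roll": 0,"jaw": -1},{"dx": -29,"dy": -28.7,"dz": 0,"roll": 0,"jaw": -1},{"dx": -29,"dy": -28.7,"dz": 0,"roll": 0,"jaw": -1},{"dx": -29,"dy": -28.7,"dz": 0,"roll": 0,"jaw": -1},{"dx": -29,"dy": -28.7,"dz": 0,"roll": 0,"jaw": -1},{"dx": -29,"dy": -28.7,"dz": 0,"roll": 0,"jaw": -1},{"dx": -29,"dy": -28.7,"dz": 0,"roll": 0,"jaw": -1},{"dx": -29,"dy": -28.7,"dz": 0,"roll": 0,"jaw": -1},{"dx": -29,"dy": -28.7,"dz": 0,"roll": 0,"jaw": -1},{"dx": -29,"dy": -28.7,"dz": 0,"roll": 0,"jaw": -1},{"dx": -29,"dy": -28.7,"dz": 0,"roll": 0,"jaw": -1},{"dx": 0,"dy": 0,"dz": 0,"roll": 0,"jaw": -1}]'

```text
time_s: 1.48
ee_pos: [0.5671, 0.2185, 0.2159]
eef_rot: [-3.14, -0.001, -3.048]
force: [-0.6, 0.0, -0.2]
grip_width: 0.0941
grip_force: 0.0
```

Run:
```python
from h import *
go(.5639,.2237,.131,np.pi+.101)
c=cam('wrist','w2.png');W=cloud(c);np.savez('pics/w2.npz',W=W,f=c['frame'])
z=W[...,2]
v=c['frame'].max(2)
m=(z>.155)&(z<.175)&(v<70)&(W[...,1]>.17)&(W[...,1]<.27)&(abs(W[...,0]-.56)<.06)
p=W[m];print(len(p));
if len(p)>10:print(p.mean(0),cv2.minAreaRect((p[:,:2]*1000).astype(np.float32)))
```

```text
at [0.5671 0.2185 0.2159] psi -3.0484 roll -0.45 after roll: dx 2.7 dy 5.5 dz 84.9
1014
[0.56044644 0.2229998  0.16667231] ((562.7048950195312, 223.25851440429688), (64.220458984375, 9.716347694396973), 6.5643720626831055)
```

View pics/w2.png

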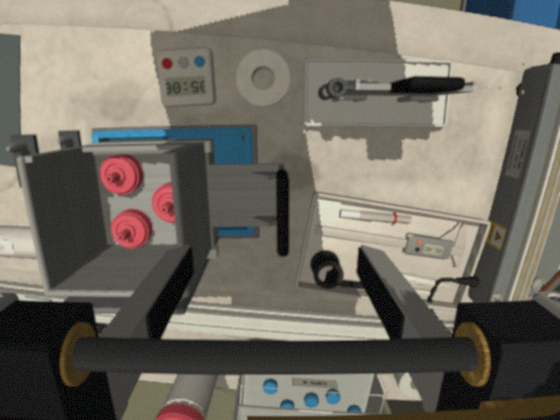

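The wrist view shows the black sleeve at (283,213), clear of the bin wall at (208,200) and above the tool tray. I lower onto it and grip.

send_rows --rows '[{"dx": 3,"dy": 5,"dz": 0,"roll": -0.4,"jaw": -0.1},{"dx": 0,"dy": 0,"dz": 0,"roll": 0,"jaw": -0.1},{"dx": 0,"dy": 0,"dz": 0,"roll": 0,"jaw": -0.1},{"dx": 0,"dy": 0,"dz": 17,"roll": 0,"jaw": -0.1},{"dx": 0,"dy": 0,"dz": 17,"roll": 0,"jaw": -0.1},{"dx": 0,"dy": 0,"dz": 17,"roll": 0,"jaw": -0.1},{"dx": 0,"dy": 0,"dz": 17,"roll": 0,"jaw": -0.1},{"dx": 0,"dy": 0,"dz": 17,"roll": 0,"jaw": -0.1},{"dx": 0,"dy": 0,"dz": 0,"roll": 0,"jaw": -0.1}]'

```text
time_s: 2.28
ee_pos: [0.558, 0.2284, 0.1291]
eef_rot: [-3.141, -0.004, -3.035]
force: [-0.9, 0.3, -0.2]
grip_width: 0.0514
grip_force: 0.0
```

send_rows --rows '[{"dx": 0,"dy": 0,"dz": 0,"roll": 0,"jaw": 1},{"dx": 0,"dy": 0,"dz": 0,"roll": 0,"jaw": 1},{"dx": 0,"dy": 0,"dz": 0,"roll": 0,"jaw": 1},{"dx": 0,"dy": 0,"dz": 0,"roll": 0,"jaw": 1},{"dx": 0,"dy": 0,"dz": 0,"roll": 0,"jaw": 1},{"dx": 0,"dy": 0,"dz": 0,"roll": 0,"jaw": 1}]'

```text
time_s: 2.78
ee_pos: [0.5602, 0.2278, 0.1326]
eef_rot: [-3.141, 0.001, -3.037]
force: [0.1, -2.0, 1.2]
grip_width: 0.0152
grip_force: 1.0
```

send_rows --rows '[{"dx": 0,"dy": 0,"dz": 0,"roll": 0,"jaw": 1},{"dx": 0,"dy": 0,"dz": 0,"roll": 0,"jaw": 1},{"dx": 0,"dy": 0,"dz": 0,"roll": 0,"jaw": 1}]'

```text
time_s: 3.03
ee_pos: [0.5602, 0.2278, 0.1324]
eef_rot: [-3.142, 0.001, -3.037]
force: [0.6, -1.9, 3.9]
grip_width: 0.0097
grip_force: 30.0
```

send_rows --rows '[{"dx": 0,"dy": 9,"dz": 0,"roll": 0,"jaw": 1},{"dx": 0,"dy": 9,"dz": 0,"roll": 0,"jaw": 1},{"dx": 0,"dy": 9,"dz": 0,"roll": 0,"jaw": 1},{"dx": 0,"dy": 9,"dz": 0,"roll": 0,"jaw": 1},{"dx": 0,"dy": 9,"dz": 0,"roll": 0,"jaw": 1},{"dx": 0,"dy": 9,"dz": 0,"roll": 0,"jaw": 1},{"dx": 0,"dy": 9,"dz": 0,"roll": 0,"jaw": 1},{"dx": 0,"dy": 9,"dz": 0,"roll": 0,"jaw": 1},{"dx": 0,"dy": 9,"dz": 0,"roll": 0,"jaw": 1},{"dx": 0,"dy": 9,"dz": 0,"roll": 0,"jaw": 1},{"dx": 0,"dy": 9,"dz": 0,"roll": 0,"jaw": 1},{"dx": 0,"dy": 3,"dz": 0,"roll": 0,"jaw": 1}]'

```text
time_s: 4.03
ee_pos: [0.5497, 0.329, 0.1324]
eef_rot: [-3.138, 0.001, -3.036]
force: [1.2, -27.6, 9.6]
grip_width: 0.0096
grip_force: 30.0
```

send_rows --rows '[{"dx": 0,"dy": 1,"dz": 0,"roll": 0,"jaw": 1},{"dx": 0,"dy": 0,"dz": 0,"roll": 0,"jaw": 1},{"dx": 0,"dy": 0,"dz": 0,"roll": 0,"jaw": 1},{"dx": 0,"dy": 0,"dz": 0,"roll": 0,"jaw": 1},{"dx": 0,"dy": 0,"dz": 0,"roll": 0,"jaw": 1},{"dx": 0,"dy": 0,"dz": 0,"roll": 0,"jaw": 1}]'

```text
time_s: 4.53
ee_pos: [0.5497, 0.3289, 0.1324]
eef_rot: [-3.138, 0.0, -3.037]
force: [0.4, -16.0, 8.4]
grip_width: 0.0096
grip_force: 30.0
```

Run:
```python
from h import *
a=cam('top');b=cam('wrist')
W=cloud(a);
im=np.hstack([cv2.resize(a['frame'][130:260,120:300],(400,290),interpolation=cv2.INTER_CUBIC),cv2.resize(b['frame'],(387,290))])
cv2.imwrite('pics/g1.png',im[:,:,::-1])
```

```text
(no output)
```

View pics/g1.png

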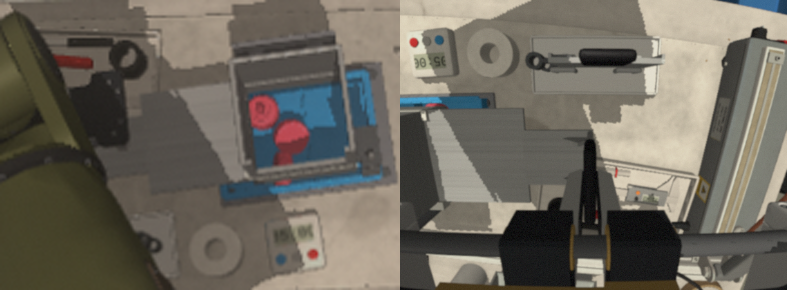

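The gate is against its stop and the bin floor is open, with the tray's blue showing at (300,110). Red caps show at (262,110), (292,133) and (285,170), so I check their heights.

Run:
```python
from h import *
def reds(c,W,x0,x1,y0,y1):
    hsv=cv2.cvtColor(c['frame'],cv2.COLOR_RGB2HSV)
    m=((hsv[...,0]<8)|(hsv[...,0]>170))&(hsv[...,1]>130)&(hsv[...,2]>60)&(W[...,0]>x0)&(W[...,0]<x1)&(W[...,1]>y0)&(W[...,1]<y1)
    n,l,s,ce=cv2.connectedComponentsWithStats(m.astype(np.uint8))
    for i in range(1,n):
        if s[i,4]>8:p=W[l==i];print(ce[i].round(),s[i,4],np.nanmedian(p,0).round(3),np.nanmin(p[:,2]).round(3),np.nanmax(p[:,2]).round(3))
for n in('top','scene'):
    c=cam(n);W=cloud(c);print(n);reds(c,W,.48,.68,-.02,.2)
    cv2.imwrite('pics/t_%s.png'%n,c['frame'][:,:,::-1])
```

```text
top
[238. 180.] 149 [0.605 0.139 0.024] 0.018 0.045
[250. 192.] 193 [0.572 0.109 0.041] 0.028 0.055
scene
```

send_rows --rows '[{"dx": 0,"dy": -9,"dz": 0,"roll": 0,"jaw": 1},{"dx": 0,"dy": -9,"dz": 0,"roll": 0,"jaw": 1},{"dx": 0,"dy": -9,"dz": 0,"roll": 0,"jaw": 1},{"dx": 0,"dy": -9,"dz": 0,"roll": 0,"jaw": 1},{"dx": 0,"dy": -9,"dz": 0,"roll": 0,"jaw": 1},{"dx": 0,"dy": -9,"dz": 0,"roll": 0,"jaw": 1},{"dx": 0,"dy": -9,"dz": 0,"roll": 0,"jaw": 1},{"dx": 0,"dy": -9,"dz": 0,"roll": 0,"jaw": 1},{"dx": 0,"dy": -9,"dz": 0,"roll": 0,"jaw": 1},{"dx": 0,"dy": -9,"dz": 0,"roll": 0,"jaw": 1},{"dx": 0,"dy": -9,"dz": 0,"roll": 0,"jaw": 1},{"dx": 0,"dy": -8,"dz": 0,"roll": 0,"jaw": 1}]'

```text
time_s: 5.73
ee_pos: [0.5606, 0.2241, 0.1324]
eef_rot: [3.141, 0.001, -3.036]
force: [1.4, 3.2, 5.1]
grip_width: 0.0102
grip_force: 30.0
```

send_rows --rows '[{"dx": 0,"dy": -1,"dz": 0,"roll": 0,"jaw": 1},{"dx": 0,"dy": -1,"dz": 0,"roll": 0,"jaw": 1},{"dx": 0,"dy": 0,"dz": 0,"roll": 0,"jaw": 1},{"dx": 0,"dy": 0,"dz": 0,"roll": 0,"jaw": 1},{"dx": 0,"dy": 0,"dz": 0,"roll": 0,"jaw": 1}]'

```text
time_s: 6.15
ee_pos: [0.5607, 0.2234, 0.1325]
eef_rot: [3.139, 0.001, -3.036]
force: [1.0, 6.9, 4.3]
grip_width: 0.0097
grip_force: 30.0
```

send_rows --rows '[{"dx": 0,"dy": 0,"dz": 0,"roll": 0,"jaw": -0.1},{"dx": 0,"dy": 0,"dz": 0,"roll": 0,"jaw": -0.1},{"dx": 0,"dy": 0,"dz": 0,"roll": 0,"jaw": -0.1},{"dx": 0,"dy": 0,"dz": 0,"roll": 0,"jaw": -0.1},{"dx": 0,"dy": 0,"dz": -20,"roll": 0,"jaw": -0.1},{"dx": 0,"dy": 0,"dz": -30,"roll": 0,"jaw": -0.1},{"dx": 0,"dy": 0,"dz": -30,"roll": 0,"jaw": -0.1},{"dx": 0,"dy": 0,"dz": -30,"roll": 7,"jaw": -0.1},{"dx": 0,"dy": 0,"dz": -20,"roll": 7,"jaw": -0.1}]'

```text
time_s: 6.9
ee_pos: [0.5608, 0.2219, 0.265]
eef_rot: [3.141, 0.002, 2.997]
force: [0.5, 0.1, 0.1]
grip_width: 0.0517
grip_force: 0.0
```

send_rows --rows '[{"dx": 0,"dy": 0,"dz": 0,"roll": 7,"jaw": -0.1},{"dx": 0,"dy": 0,"dz": 0,"roll": 7,"jaw": -0.1},{"dx": 0,"dy": 0,"dz": 0,"roll": 7,"jaw": -0.1},{"dx": 0,"dy": 0,"dz": 0,"roll": 7,"jaw": -0.1},{"dx": 0,"dy": 0,"dz": 0,"roll": 7,"jaw": -0.1},{"dx": 0,"dy": 0,"dz": 0,"roll": 7,"jaw": -0.1},{"dx": 0,"dy": 0,"dz": 0,"roll": 7,"jaw": -0.1},{"dx": 0,"dy": 0,"dz": 0,"roll": 7,"jaw": -0.1},{"dx": 0,"dy": 0,"dz": 0,"roll": 7,"jaw": -0.1},{"dx": 0,"dy": 0,"dz": 0,"roll": 7,"jaw": -0.1},{"dx": 0,"dy": 0,"dz": 0,"roll": 5,"jaw": -0.1},{"dx": 0,"dy": 0,"dz": 0,"roll": 0,"jaw": -0.1}]'

```text
time_s: 7.9
ee_pos: [0.5606, 0.2218, 0.2618]
eef_rot: [-3.141, 0.0, 1.689]
force: [-0.6, 0.3, 0.2]
grip_width: 0.052
grip_force: 0.0
```

Run:
```python
from h import *
go(.454,.331,.262,np.pi/2+.12)
c=cam('top');W=cloud(c);z=W[...,2]
m=(z>.09)&(z<.17)&(c['frame'].max(2)<75)&(W[...,1]>.17)&(W[...,1]<.27)&(abs(W[...,0]-.56)<.06)
p=W[m];print(len(p),p.mean(0) if len(p) else '')
hsv=cv2.cvtColor(c['frame'],cv2.COLOR_RGB2HSV)
m=((hsv[...,0]<8)|(hsv[...,0]>170))&(hsv[...,1]>130)&(hsv[...,2]>60)&(W[...,0]>.4)&(W[...,0]<.68)&(W[...,1]<.2)&(W[...,1]>-.35)
n,l,s,ce=cv2.connectedComponentsWithStats(m.astype(np.uint8))
for i in range(1,n):
    if s[i,4]>5:p=W[l==i];print(ce[i].round(),s[i,4],np.nanmedian(p,0).round(3))
```

```text
at [0.5606 0.2218 0.2618] psi 1.689 roll -0.11 after roll: dx 121.2 dy -92.7 dz -0.2
31 [0.57198209 0.19706603 0.09394681]
[402. 132.] 9 [ 0.678 -0.248  0.161]
[387. 147.] 44 [ 0.674 -0.234  0.041]
[413. 201.] 156 [ 0.538 -0.295  0.017]
[388. 220.] 163 [ 0.494 -0.231  0.017]
[357. 237.] 157 [ 0.454 -0.15   0.018]
[260. 243.] 11 [0.447 0.088 0.021]
```

send_rows --rows '[{"dx": 20,"dy": -15.5,"dz": 0,"roll": 0,"jaw": -0.1},{"dx": 20,"dy": -15.5,"dz": 0,"roll": 0,"jaw": -0.1},{"dx": 20,"dy": -15.5,"dz": 0,"roll": 0,"jaw": -0.1},{"dx": 20,"dy": -15.5,"dz": 0,"roll": 0,"jaw": -0.1},{"dx": 20,"dy": -15.5,"dz": 0,"roll": 0,"jaw": -0.1},{"dx": 21,"dy": -15.5,"dz": 0,"roll": 0,"jaw": -0.1},{"dx": 0,"dy": 0,"dz": 0,"roll": 0,"jaw": -0.1},{"dx": 0,"dy": 0,"dz": 0,"roll": 0,"jaw": -0.1}]'

```text
time_s: 8.62
ee_pos: [0.453, 0.3312, 0.2621]
eef_rot: [3.141, 0.0, 1.698]
force: [-0.9, -0.6, -0.4]
grip_width: 0.0516
grip_force: 0.0
```

Run:
```python
from h import *
c=cam('wrist','w3.png');W=cloud(c);z=W[...,2]
np.savez('pics/w3.npz',W=W,f=c['frame'])
v=c['frame'].max(2)
def rep(n,m):
    p=W[m]; r=cv2.minAreaRect((p[:,:2]*1000).astype(np.float32));print(n,len(p),np.median(p,0).round(4),r)
B=(W[...,0]>.40)&(W[...,0]<.50)&(W[...,1]>.22)&(W[...,1]<.42)
rep('tabtop',B&(z>.135)&(z<.16));rep('plate',B&(z>.094)&(z<.106))
rep('hi',B&(z>.06)&(z<.16))
go(.454,.331,.112,np.pi/2+.12)
```

```text
tabtop 465 [0.4512 0.334  0.1472] ((451.3477783203125, 332.07958984375), (9.883402824401855, 43.05385208129883), 5.38258171081543)
plate 327 [0.4497 0.3563 0.0995] ((450.5509033203125, 321.77569580078125), (16.161447525024414, 133.58596801757812), 7.109973907470703)
hi 1038 [0.4515 0.3298 0.1017] ((453.03460693359375, 321.9522705078125), (16.432931900024414, 133.74583435058594), 4.687588691711426)
at [0.4536 0.3306 0.262 ] psi 1.6962 roll 0.31 after roll: dx 0.4 dy 0.4 dz 150.0
```

View pics/w3.png

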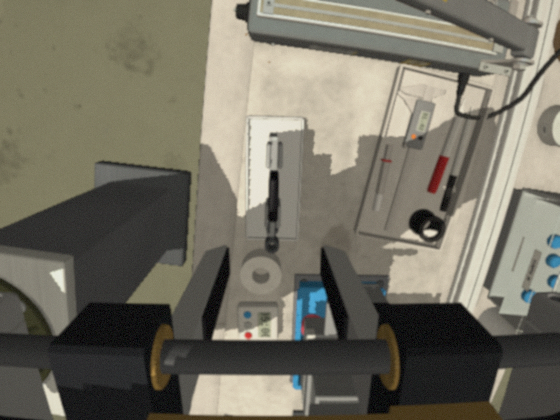

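The wrist view shows the door's black tab at (273,195) between the fingers' lines, with nothing in the way of lowering.

send_rows --rows '[{"dx": 1.4,"dy": -2.2,"dz": 0,"roll": 1.1,"jaw": -0.1},{"dx": 0,"dy": 0,"dz": 25,"roll": 0,"jaw": -0.1},{"dx": 0,"dy": 0,"dz": 25,"roll": 0,"jaw": -0.1},{"dx": 0,"dy": 0,"dz": 25,"roll": 0,"jaw": -0.1},{"dx": 0,"dy": 0,"dz": 25,"roll": 0,"jaw": -0.1},{"dx": 0,"dy": 0,"dz": 25,"roll": 0,"jaw": -0.1},{"dx": 0,"dy": 0,"dz": 25,"roll": 0,"jaw": -0.1},{"dx": 0,"dy": 0,"dz": 0,"roll": 0,"jaw": -0.1},{"dx": 0,"dy": 0,"dz": 0,"roll": 0,"jaw": -0.1}]' --force 45

```text
time_s: 9.42
ee_pos: [0.4513, 0.3311, 0.1118]
eef_rot: [-3.14, 0.001, 1.673]
force: [0.9, 0.3, 1.4]
grip_width: 0.0517
grip_force: 0.0
```

send_rows --rows '[{"dx": 0,"dy": 0,"dz": 0,"roll": 0,"jaw": 1},{"dx": 0,"dy": 0,"dz": 0,"roll": 0,"jaw": 1},{"dx": 0,"dy": 0,"dz": 0,"roll": 0,"jaw": 1},{"dx": 0,"dy": 0,"dz": 0,"roll": 0,"jaw": 1},{"dx": 0,"dy": 0,"dz": 0,"roll": 0,"jaw": 1},{"dx": 0,"dy": 0,"dz": 0,"roll": 0,"jaw": 1},{"dx": 0,"dy": 0,"dz": 0,"roll": 0,"jaw": 1},{"dx": 0,"dy": 0,"dz": 0,"roll": 0,"jaw": 1},{"dx": 0,"dy": 0,"dz": 0,"roll": 0,"jaw": 1},{"dx": 0,"dy": 0,"dz": 0,"roll": 0,"jaw": 1}]'

```text
time_s: 10.25
ee_pos: [0.4513, 0.3319, 0.1122]
eef_rot: [3.141, -0.0, 1.674]
force: [-0.3, -0.0, 2.9]
grip_width: 0.0092
grip_force: 45.0
```

send_rows --rows '[{"dx": 0,"dy": 0,"dz": -6,"roll": 0,"jaw": 1},{"dx": 0,"dy": 0,"dz": -15,"roll": 0,"jaw": 1},{"dx": 0,"dy": 0,"dz": -15,"roll": 0,"jaw": 1},{"dx": 0,"dy": 0,"dz": -20,"roll": 0,"jaw": 1},{"dx": 0,"dy": 0,"dz": -20,"roll": 0,"jaw": 1},{"dx": 0,"dy": 0,"dz": -20,"roll": 0,"jaw": 1},{"dx": 0,"dy": 0,"dz": -20,"roll": 0,"jaw": 1},{"dx": 0,"dy": 0,"dz": 0,"roll": 0,"jaw": 1}]'

```text
time_s: 10.92
ee_pos: [0.4521, 0.3324, 0.2319]
eef_rot: [3.137, -0.002, 1.674]
force: [-0.0, 0.1, -2.4]
grip_width: 0.0096
grip_force: 45.0
```

send_rows --rows '[{"dx": -12,"dy": -1.5,"dz": 0,"roll": 0,"jaw": 1},{"dx": -24,"dy": -2.6,"dz": 0,"roll": 0,"jaw": 1},{"dx": -24,"dy": -2.6,"dz": 0,"roll": 0,"jaw": 1},{"dx": -24,"dy": -2.6,"dz": 0,"roll": 0,"jaw": 1},{"dx": -24,"dy": -2.6,"dz": 0,"roll": 0,"jaw": 1},{"dx": -24,"dy": -2.6,"dz": 0,"roll": 0,"jaw": 1},{"dx": -24,"dy": -2.6,"dz": 0,"roll": 0,"jaw": 1},{"dx": -24,"dy": -2.6,"dz": 0,"roll": 0,"jaw": 1},{"dx": -24,"dy": -2.6,"dz": 0,"roll": 0,"jaw": 1},{"dx": -24,"dy": -2.6,"dz": 0,"roll": 0,"jaw": 1},{"dx": -22,"dy": -2.2,"dz": 0,"roll": 0,"jaw": 1},{"dx": 0,"dy": 0,"dz": 0,"roll": 0,"jaw": 1}]'

```text
time_s: 11.92
ee_pos: [0.4491, 0.0771, 0.2265]
eef_rot: [-3.139, 0.001, 1.672]
force: [-0.1, 0.6, -2.7]
grip_width: 0.0093
grip_force: 45.0
```

Run:
```python
from h import *
go(.450,.081,.228,np.pi/2+.104); go(.5196,.0884,.228,np.pi/2+.104)
o=get_obs();print(o['grip_width'],o['grip_force'])
out=[]
for n in('top','scene','wrist'):
    c=cam(n);W=cloud(c);np.savez('pics/%s_d.npz'%n,W=W,f=c['frame'])
    B=(W[...,0]>.35)&(W[...,0]<.66)&(W[...,1]>-.05)&(W[...,1]<.25)&(W[...,2]>.08)&(W[...,2]<.26)
    ys,xs=np.where(B);print(n,xs.min(),xs.max(),ys.min(),ys.max())
    f=c['frame']
    if n=='top': f=f[140:260,180:310]
    if n=='scene': f=f[140:270,180:320]
    out.append(cv2.resize(f,(int(f.shape[1]*420/f.shape[0]),420),interpolation=cv2.INTER_CUBIC) if n!='wrist' else f)
im=np.hstack(out[:2]);im=cv2.resize(im,(790,int(im.shape[0]*790/im.shape[1])))
cv2.imwrite('pics/d1.png',im[:,:,::-1])
```

```text
at [0.4491 0.0771 0.2265] psi 1.6716 roll -0.18 after roll: dx 3.8 dy 1.3 dz -1.5
at [0.4491 0.0771 0.2265] psi 1.6716 roll -0.18 after roll: dx 4.0 dy 71.3 dz -1.5
0.009344106947919489 44.99780595302582
top 192 296 144 242
scene 220 294 164 225
wrist 243 545 36 332
```

View pics/d1.png

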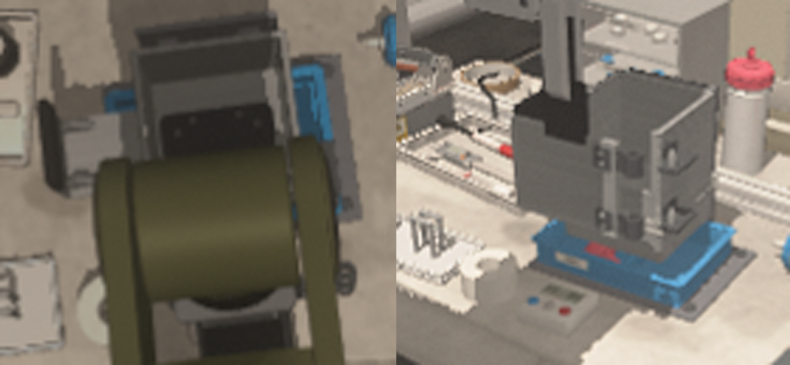

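The scene view shows the held door with its knuckles at (630,158) and (630,220), and the bin's pins and brackets at (672,155) and (675,210). I compare knuckle and pin in that same view.

Run:
```python
from h import *
d=np.load('pics/scene_d.npz');W=d['W'];f=d['f']
cr=f[160:235,240:305,::-1]
cv2.imwrite('pics/d2.png',cv2.resize(cr,None,fx=8,fy=8,interpolation=cv2.INTER_CUBIC))
print(W[190:230:1,255:295:1].shape)
a=.104;R=np.array([[np.cos(a),np.sin(a)],[-np.sin(a),np.cos(a)]])
C=np.array([.577,.0974])
Q=np.concatenate([(W[...,:2]-C)@R.T,W[...,2:]],-1)*1000
np.set_printoptions(linewidth=250)
for r in range(176,226,3):
    print(r,' '.join('%d:%d,%d,%d'%(c,*Q[r,c]) for c in range(258,290,2) if np.isfinite(Q[r,c,0]) and Q[r,c,1]<-40 and Q[r,c,2]>70))
```

```text
(40, 40, 3)
176 288:23,-57,190
179 284:-1,-59,191 286:10,-58,186 288:22,-58,181
182 280:-20,-57,190 282:-11,-58,187 284:0,-58,181 286:13,-57,176 288:26,-56,170
185 276:-41,-57,190 278:-32,-58,186 280:-21,-58,182 282:-11,-58,178 284:0,-58,173 286:13,-57,167 288:24,-58,162
188 272:-52,-52,185 274:-53,-58,187 276:-41,-57,182 278:-32,-58,178 280:-19,-57,172 282:-8,-57,167 284:3,-56,162 286:12,-58,158 288:24,-58,153
191 258:-129,-58,212 272:-55,-53,178 274:-51,-57,177 276:-41,-57,173 278:-38,-61,172 280:-17,-56,162 282:-8,-57,158 284:1,-57,154 286:14,-57,148 288:25,-57,143
194 258:-132,-60,205 260:-131,-65,206 262:-133,-72,209 264:-122,-71,204 266:-124,-77,206 272:-53,-52,168 274:-53,-58,170 276:-48,-61,168 278:-59,-73,176 280:-31,-63,161 282:-29,-68,161 284:0,-58,145 286:14,-57,139 288:25,-57,134
197 258:-132,-59,197 260:-130,-64,197 262:-138,-75,204 264:-136,-79,204 266:-133,-82,203 272:-51,-51,158 274:-52,-57,160 276:-52,-63,162 278:-64,-76,170 280:-46,-72,161 282:-45,-78,162 284:-42,-82,162 286:-34,-83,159 288:25,-58,125
200 258:-133,-60,189 260:-131,-64,189 262:-137,-74,195 264:-138,
[... 912 characters left out ...]
215 258:-135,-60,148 270:-53,-45,103 272:-51,-51,103 274:-51,-57,105 276:-46,-60,103 278:-60,-74,114 280:-34,-66,99 282:-33,-71,100 284:-30,-76,100 286:-27,-80,99
218 258:-133,-59,139 260:-130,-63,138 262:-136,-72,144 264:-134,-76,144 266:-130,-80,144 268:-54,-40,92 270:-52,-45,92 272:-53,-52,95 274:-53,-58,97 276:-54,-65,100 278:-61,-75,106 280:-48,-73,99 282:-45,-78,99 284:-42,-82,99
221 258:-133,-58,130 260:-130,-63,130 262:-136,-72,135 264:-137,-79,138 266:-132,-81,136 270:-55,-47,85 272:-54,-52,87 274:-65,-65,96 276:-67,-72,99 278:-66,-78,101 280:-61,-81,99
224 258:-136,-60,123 262:-136,-72,127 264:-135,-77,128 266:-133,-82,128 270:-51,-44,73 272:-51,-51,75 274:-52,-57,77 276:-42,-58,72
```

View pics/d2.png

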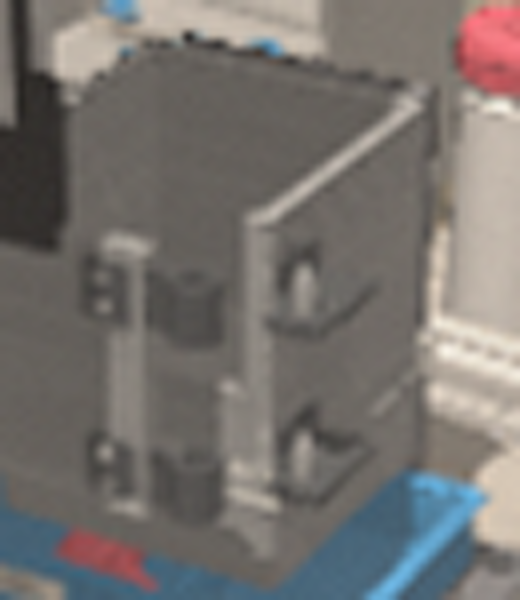

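Knuckle axis reads about (-130,-75) and the pin about (-58,-72) mm in the bin frame, both from the scene camera. So I go in about 71 mm, with 3 mm sideways.

send_rows --rows '[{"dx": 3,"dy": 5,"dz": 0,"roll": -0.2,"jaw": 1},{"dx": 0,"dy": 10,"dz": 0,"roll": 0,"jaw": 1},{"dx": 0,"dy": 10,"dz": 0,"roll": 0,"jaw": 1},{"dx": 0,"dy": 10,"dz": 0,"roll": 0,"jaw": 1},{"dx": 0,"dy": 10,"dz": 0,"roll": 0,"jaw": 1},{"dx": 0,"dy": 10,"dz": 0,"roll": 0,"jaw": 1},{"dx": 0,"dy": 8,"dz": 0,"roll": 0,"jaw": 1},{"dx": 0,"dy": 5,"dz": 0,"roll": 0,"jaw": 1},{"dx": 0,"dy": 3,"dz": 0,"roll": 0,"jaw": 1},{"dx": 0,"dy": 0,"dz": 0,"roll": 0,"jaw": 1},{"dx": 0,"dy": 0,"dz": 0,"roll": 0,"jaw": 1},{"dx": 0,"dy": 0,"dz": 0,"roll": 0,"jaw": 1}]'

```text
time_s: 13.07
ee_pos: [0.5201, 0.0909, 0.2281]
eef_rot: [3.141, 0.0, 1.678]
force: [1.0, -0.2, -2.4]
grip_width: 0.0096
grip_force: 45.0
```

Run:
```python
from h import *
go(.5196,.0884,.228,np.pi/2+.104)
print(get_obs()['force'])
c=cam('scene');W=cloud(c);f=c['frame']
cr=f[180:230,260:300,::-1]
cv2.imwrite('pics/d3.png',cv2.resize(cr,None,fx=12,fy=12,interpolation=cv2.INTER_CUBIC))
a=.104;R=np.array([[np.cos(a),np.sin(a)],[-np.sin(a),np.cos(a)]])
Q=np.concatenate([(W[...,:2]-[.577,.0974])@R.T,W[...,2:]],-1)*1000
for r in range(182,226,2):
    print(r,' '.join('%d:%d,%d,%d'%(c,*Q[r,c]) for c in range(264,286,1) if np.isfinite(Q[r,c,0]) and Q[r,c,1]<-50 and Q[r,c,0]<-25 and Q[r,c,2]>70))
```

```text
at [0.5201 0.0909 0.2281] psi 1.6777 roll 0.17 after roll: dx -2.5 dy -0.7 dz 0.1
[ 0.99722869 -0.19468518 -2.35549734]
182 270:-62,-51,206 271:-63,-55,207 272:-59,-56,206 273:-59,-59,207 274:-57,-61,206 275:-59,-65,208 276:-55,-65,206 277:-48,-64,203 278:-48,-67,204 279:-52,-72,207 280:-51,-74,207
184 270:-64,-53,202 271:-60,-53,200 272:-57,-54,199 273:-58,-58,200 274:-62,-64,203 275:-63,-67,204 276:-65,-71,206 277:-65,-74,207 278:-61,-74,205 279:-60,-77,206 280:-56,-77,204
186 270:-61,-51,194 271:-64,-56,196 272:-57,-55,193 273:-59,-59,195 274:-60,-62,197 275:-64,-68,200 276:-66,-72,201 277:-61,-72,199 278:-61,-75,200 279:-60,-77,200 280:-60,-80,201
188 270:-62,-51,189 271:-64,-55,191 272:-60,-56,189 273:-57,-58,188 274:-61,-63,192 275:-63,-67,193 276:-68,-73,197 277:-65,-74,196 278:-62,-75,195 279:-62,-78,195 280:-56,-78,193
190 270:-63,-52,184 271:-62,-55,184 272:-58,-55,182 273:-53,-55,180 274:-53,-58,181 275:-63,-67,188 276:-65,-71,189 277:-62,-72,188 278:-65,-77,191 279:-59,-76,188 280:-59,-79,189
192 270:-62,-51,178 271:-65,-56,180 272:-59,-55,177 273:-53,-55,175 274:-53,-58,
[... 2378 characters left out ...]
-70,99 282:-39,-74,101 283:-36,-76,100 284:-37,-79,101 285:-32,-80,99
218 272:-55,-53,96 273:-53,-55,96 274:-52,-57,97 275:-52,-60,97 276:-54,-65,100 277:-62,-72,106 278:-61,-75,106 279:-59,-76,106 280:-49,-74,100 281:-49,-77,100 282:-45,-78,99 283:-46,-81,100 284:-44,-83,100 285:-37,-82,96
220 272:-53,-52,89 273:-54,-55,90 274:-65,-65,99 275:-66,-69,101 276:-63,-70,100 277:-62,-72,100 278:-60,-74,99 279:-60,-77,100 280:-58,-79,100 281:-59,-83,101 282:-51,-81,97
222 272:-53,-52,83 273:-54,-55,84 274:-52,-57,84 275:-68,-70,96 276:-66,-71,95 277:-67,-75,97 278:-66,-77,97 279:-70,-83,101 280:-63,-82,97
224 272:-53,-51,76 273:-51,-54,76 274:-52,-57,77 275:-45,-56,73 276:-42,-58,72 277:-38,-59,70
```

View pics/d3.png

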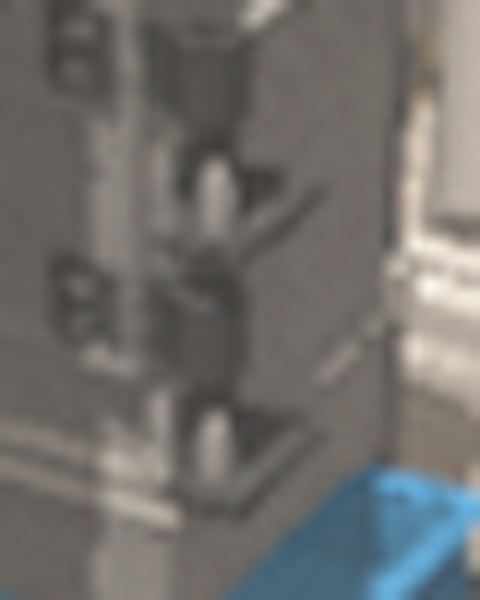

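Both pins sit about 1 px (around 2.3 mm) to the right of the knuckle centres: pin column ~216 and knuckle ~205 at 12x zoom. The TCP figures say the same. I correct by -2.5 mm along the bin's y and lower gently.

send_rows --rows '[{"dx": -2.5,"dy": 0,"dz": 0,"roll": 0.2,"jaw": 1},{"dx": 0,"dy": 0,"dz": 0,"roll": 0,"jaw": 1},{"dx": 0,"dy": 0,"dz": 3,"roll": 0,"jaw": 1},{"dx": 0,"dy": 0,"dz": 3,"roll": 0,"jaw": 1},{"dx": 0,"dy": 0,"dz": 3,"roll": 0,"jaw": 1},{"dx": 0,"dy": 0,"dz": 2,"roll": 0,"jaw": 1},{"dx": 0,"dy": 0,"dz": 2,"roll": 0,"jaw": 1},{"dx": 0,"dy": 0,"dz": 1,"roll": 0,"jaw": 1},{"dx": 0,"dy": 0,"dz": 0,"roll": 0,"jaw": 1},{"dx": 0,"dy": 0,"dz": 0,"roll": 0,"jaw": 1}]'

```text
time_s: 13.95
ee_pos: [0.5206, 0.0884, 0.2141]
eef_rot: [3.142, 0.0, 1.674]
force: [0.3, 0.8, -2.1]
grip_width: 0.0099
grip_force: 45.0
```

send_rows --rows '[{"dx": 0,"dy": 0,"dz": 1,"roll": 0,"jaw": 1},{"dx": 0,"dy": 0,"dz": 1,"roll": 0,"jaw": 1},{"dx": 0,"dy": 0,"dz": 0,"roll": 0,"jaw": 1},{"dx": 0,"dy": 0,"dz": 0,"roll": 0,"jaw": 1}]'

```text
time_s: 14.28
ee_pos: [0.5205, 0.0884, 0.212]
eef_rot: [-3.141, 0.0, 1.674]
force: [-1.0, 0.0, -2.4]
grip_width: 0.0099
grip_force: 45.0
```

send_rows --rows '[{"dx": 0,"dy": 0,"dz": 1,"roll": 0,"jaw": 1},{"dx": 0,"dy": 0,"dz": 1,"roll": 0,"jaw": 1},{"dx": 0,"dy": 0,"dz": 1,"roll": 0,"jaw": 1},{"dx": 0,"dy": 0,"dz": 1,"roll": 0,"jaw": 1},{"dx": 0,"dy": 0,"dz": 0,"roll": 0,"jaw": 1},{"dx": 0,"dy": 0,"dz": 0,"roll": 0,"jaw": 1}]'

```text
time_s: 14.78
ee_pos: [0.5205, 0.0884, 0.2079]
eef_rot: [-3.141, 0.0, 1.674]
force: [-1.0, -0.9, -3.1]
grip_width: 0.0096
grip_force: 45.0
```

send_rows --rows '[{"dx": 0,"dy": 0,"dz": 1,"roll": 0,"jaw": 1},{"dx": 0,"dy": 0,"dz": 1,"roll": 0,"jaw": 1},{"dx": 0,"dy": 0,"dz": 1,"roll": 0,"jaw": 1},{"dx": 0,"dy": 0,"dz": 1,"roll": 0,"jaw": 1},{"dx": 0,"dy": 0,"dz": 0,"roll": 0,"jaw": 1},{"dx": 0,"dy": 0,"dz": 0,"roll": 0,"jaw": 1}]'

```text
time_s: 15.28
ee_pos: [0.5205, 0.0883, 0.2039]
eef_rot: [-3.141, 0.0, 1.674]
force: [-2.2, -0.2, -2.9]
grip_width: 0.0092
grip_force: 45.0
```

Run:
```python
from h import *
o=get_obs();print(o['ee_pos'],o['force'],o['moment'])
c=cam('scene');f=c['frame']
cv2.imwrite('pics/d4.png',cv2.resize(f[170:240,235:300,::-1],None,fx=8,fy=8,interpolation=cv2.INTER_CUBIC))
```

```text
[0.52049044 0.08834432 0.20389583] [-2.24347441 -0.21915727 -2.86795033] [-0.24270715  0.2684863  -0.1006938 ]
```

View pics/d4.png

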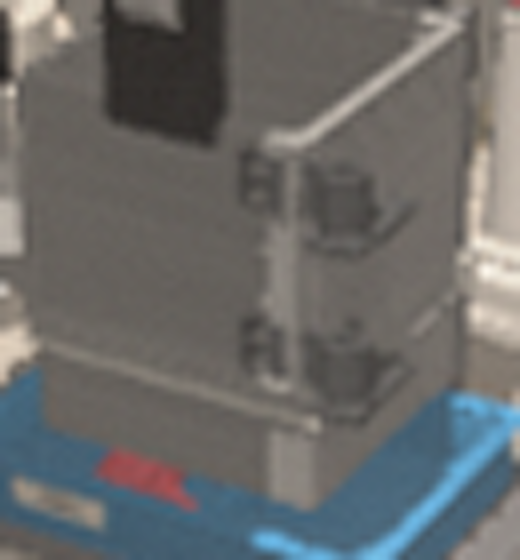

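Both knuckles are on their pins and the plate lies flush on the front. I lower the last 2 mm and release.

send_rows --rows '[{"dx": 0,"dy": 0,"dz": 0.7,"roll": 0,"jaw": 1},{"dx": 0,"dy": 0,"dz": 0.7,"roll": 0,"jaw": 1},{"dx": 0,"dy": 0,"dz": 0.5,"roll": 0,"jaw": 1},{"dx": 0,"dy": 0,"dz": 0,"roll": 0,"jaw": 1},{"dx": 0,"dy": 0,"dz": 0,"roll": 0,"jaw": 0.5},{"dx": 0,"dy": 0,"dz": 0,"roll": 0,"jaw": 0.5},{"dx": 0,"dy": 0,"dz": 0,"roll": 0,"jaw": 0.5},{"dx": 0,"dy": 0,"dz": 0,"roll": 0,"jaw": 0.5}]'

```text
time_s: 16.0
ee_pos: [0.5207, 0.0884, 0.2023]
eef_rot: [3.141, -0.0, 1.674]
force: [-0.1, 0.1, 0.3]
grip_width: 0.0236
grip_force: 0.0
```

Run:
```python
from h import *
o=get_obs();print(o['ee_pos'],o['force'],o['grip_width'])
for n in ('scene','wrist'):
  c=cam(n);W=cloud(c)
  a=.104;R=np.array([[np.cos(a),np.sin(a)],[-np.sin(a),np.cos(a)]])
  Q=np.concatenate([(W[...,:2]-[.577,.0974])@R.T,W[...,2:]],-1)*1000
  m=(Q[...,2]>140)&(Q[...,2]<185)&(abs(Q[...,0]+60)<25)&(abs(Q[...,1])<45)
  p=Q[m];print(n,len(p))
  if len(p)>20: print(np.polyfit(p[:,1],p[:,0],1))
```

```text
[0.52070232 0.0884094  0.20231304] [-0.11595894  0.09873405  0.27498041] 0.023603044869722898
scene 425
[ 2.55879593e-02 -5.95780737e+01]
wrist 23
[ 1.29314412e-02 -5.73075376e+01]
```

The door is shut, with a slope under 0.03. I back off and turn for the caps.

send_rows --rows '[{"dx": 0,"dy": 0,"dz": -10,"roll": 0,"jaw": 0.5},{"dx": 0,"dy": 0,"dz": -20,"roll": 0,"jaw": 0.5},{"dx": 0,"dy": 0,"dz": -30,"roll": 0,"jaw": 0.5},{"dx": 0,"dy": 0,"dz": -30,"roll": 0,"jaw": 0.5},{"dx": 0,"dy": 0,"dz": 0,"roll": 7,"jaw": -0.2},{"dx": 0,"dy": 0,"dz": 0,"roll": 7,"jaw": -0.2},{"dx": 0,"dy": 0,"dz": 0,"roll": 7,"jaw": -0.2},{"dx": 0,"dy": 0,"dz": 0,"roll": 7,"jaw": -0.2},{"dx": 0,"dy": 0,"dz": 0,"roll": 7,"jaw": -0.2},{"dx": 0,"dy": 0,"dz": 0,"roll": 7,"jaw": -0.2},{"dx": 0,"dy": 0,"dz": 0,"roll": 7,"jaw": -0.2}]'

```text
time_s: 17.02
ee_pos: [0.5206, 0.0884, 0.293]
eef_rot: [3.141, -0.001, 0.813]
force: [0.0, -0.8, -0.1]
grip_width: 0.0561
grip_force: 0.0
```

send_rows --rows '[{"dx": 0,"dy": 0,"dz": 0,"roll": 7,"jaw": -0.2},{"dx": 0,"dy": 0,"dz": 0,"roll": 7,"jaw": -0.2},{"dx": 0,"dy": 0,"dz": 0,"roll": 7,"jaw": -0.2},{"dx": 0,"dy": 0,"dz": 0,"roll": 7,"jaw": -0.2},{"dx": 0,"dy": 0,"dz": 0,"roll": 7,"jaw": -0.2},{"dx": 0,"dy": 0,"dz": 0,"roll": 6,"jaw": -0.2},{"dx": 0,"dy": 0,"dz": 0,"roll": 0,"jaw": -0.2}]'

```text
time_s: 17.6
ee_pos: [0.5206, 0.0884, 0.293]
eef_rot: [3.142, -0.001, 0.098]
force: [-0.3, -0.0, -0.1]
grip_width: 0.0565
grip_force: 0.0
```

```bash
cat >> h.py <<'E'
def caps(n):
    c=cam(n);W=cloud(c);hsv=cv2.cvtColor(c['frame'],cv2.COLOR_RGB2HSV)
    m=((hsv[...,0]<8)|(hsv[...,0]>170))&(hsv[...,1]>120)&(hsv[...,2]>60)&(W[...,2]<.05)&(W[...,0]>.36)&(W[...,0]<.62)&(W[...,1]<-.05)&(W[...,1]>-.38)
    k,l,s,ce=cv2.connectedComponentsWithStats(m.astype(np.uint8))
    for i in range(1,k):
        if s[i,4]>40:
            q=W[l==i];d=q[(q[:,2]>.012)&(q[:,2]<.024)]
            r=cv2.minEnclosingCircle((d[:,:2]*1e3).astype(np.float32))if len(d)>5 else None
            print(n,ce[i].round(),s[i,4],np.nanmedian(q,0).round(3),'zmax',q[:,2].max().round(3),'circ',r)
E
python3 - <<'E'
from h import *
caps('top');caps('scene')
go(.4545,-.1493,.15,.104)
E
```

```text
top [413. 201.] 171 [ 0.539 -0.294  0.017] zmax 0.036 circ ((539.69775390625, -294.4797668457031), 18.75751304626465)
top [388. 220.] 170 [ 0.494 -0.23   0.017] zmax 0.039 circ ((494.7269592285156, -232.07675170898438), 17.655603408813477)
top [346. 231.] 173 [ 0.471 -0.123  0.017] zmax 0.036 circ ((471.073974609375, -124.22771453857422), 18.334644317626953)
scene [311. 278.] 151 [ 0.462 -0.129  0.016] zmax 0.035 circ ((466.2857360839844, -126.49647521972656), 17.557071685791016)
scene [355. 290.] 184 [ 0.484 -0.236  0.017] zmax 0.035 circ ((489.10321044921875, -232.46046447753906), 18.10097312927246)
scene [388. 290.] 185 [ 0.529 -0.299  0.016] zmax 0.035 circ ((534.9365844726562, -298.05303955078125), 17.787309646606445)
at [0.5206 0.0884 0.2927] psi 0.1071 roll 0.18 after roll: dx -90.4 dy 229.6 dz 142.7
```

The cap nearest the bin has been knocked aside to (0.470,-0.1245). I take that one first.

send_rows --rows '[{"dx": -9,"dy": 25,"dz": 0,"roll": 0,"jaw": -0.2},{"dx": -9,"dy": 26,"dz": 0,"roll": 0,"jaw": -0.2},{"dx": -9,"dy": 26,"dz": 0,"roll": 0,"jaw": -0.2},{"dx": -9,"dy": 26,"dz": 0,"roll": 0,"jaw": -0.2},{"dx": -9,"dy": 26,"dz": 0,"roll": 0,"jaw": -0.2},{"dx": -9,"dy": 26,"dz": 0,"roll": 0,"jaw": -0.2},{"dx": -9,"dy": 26,"dz": 0,"roll": 0,"jaw": -0.2},{"dx": -10,"dy": 25,"dz": 0,"roll": 0,"jaw": -0.2},{"dx": 0,"dy": 0,"dz": 30,"roll": 0,"jaw": -0.2},{"dx": 0,"dy": 0,"dz": 30,"roll": 0,"jaw": -0.2},{"dx": 0,"dy": 0,"dz": 30,"roll": 0,"jaw": -0.2},{"dx": 0,"dy": 0,"dz": 30,"roll": 0,"jaw": -0.2}]'

```text
time_s: 18.7
ee_pos: [0.4691, -0.1242, 0.1713]
eef_rot: [3.141, -0.001, 0.107]
force: [0.9, -0.1, 0.1]
grip_width: 0.0564
grip_force: 0.0
```

send_rows --rows '[{"dx": 0,"dy": 0,"dz": 30,"roll": 0,"jaw": -0.2},{"dx": 0,"dy": 0,"dz": 30,"roll": 0,"jaw": -0.2},{"dx": 0,"dy": 0,"dz": 30,"roll": 0,"jaw": -0.2},{"dx": 0,"dy": 0,"dz": 0,"roll": 0,"jaw": -0.2},{"dx": 0,"dy": 0,"dz": 0,"roll": 0,"jaw": -0.2}]'

```text
time_s: 19.12
ee_pos: [0.4689, -0.1239, 0.0822]
eef_rot: [-3.141, 0.002, 0.106]
force: [-0.0, 0.3, 0.5]
grip_width: 0.056
grip_force: 0.0
```

Run:
```python
from h import *
caps('wrist');caps('top')
go(.470,-.1245,.006,.104)
```

```text
wrist [492. 154.] 1890 [ 0.539 -0.291  0.018] zmax 0.036 circ ((537.8278198242188, -295.971435546875), 19.44462776184082)
wrist [407. 200.] 1734 [ 0.495 -0.228  0.018] zmax 0.037 circ ((493.0791931152344, -231.119873046875), 18.895118713378906)
wrist [274. 213.] 1624 [ 0.473 -0.123  0.018] zmax 0.037 circ ((470.06890869140625, -123.78140258789062), 18.522096633911133)
top [413. 201.] 173 [ 0.538 -0.294  0.017] zmax 0.038 circ ((539.634033203125, -295.3739929199219), 19.014503479003906)
at [ 0.4702 -0.1244  0.0841] psi 0.1047 roll 0.04 after roll: dx -0.2 dy 0.1 dz 78.1
```

send_rows --rows '[{"dx": 0,"dy": 0,"dz": 25,"roll": 0,"jaw": -0.2},{"dx": 0,"dy": 0,"dz": 25,"roll": 0,"jaw": -0.2},{"dx": 0,"dy": 0,"dz": 20,"roll": 0,"jaw": -0.2},{"dx": 0,"dy": 0,"dz": 6,"roll": 0,"jaw": -0.2},{"dx": 0,"dy": 0,"dz": 0,"roll": 0,"jaw": -0.2},{"dx": 0,"dy": 0,"dz": 0,"roll": 0,"jaw": 1},{"dx": 0,"dy": 0,"dz": 0,"roll": 0,"jaw": 1},{"dx": 0,"dy": 0,"dz": 0,"roll": 0,"jaw": 1},{"dx": 0,"dy": 0,"dz": 0,"roll": 0,"jaw": 1},{"dx": 0,"dy": 0,"dz": 0,"roll": 0,"jaw": 1},{"dx": 0,"dy": 0,"dz": 0,"roll": 0,"jaw": 1},{"dx": 0,"dy": 0,"dz": 0,"roll": 0,"jaw": 1}]' --force 25

```text
time_s: 20.22
ee_pos: [0.4693, -0.1241, 0.0063]
eef_rot: [3.141, -0.0, 0.103]
force: [-0.2, -0.1, 1.7]
grip_width: 0.0146
grip_force: 25.0
```

send_rows --rows '[{"dx": 0,"dy": 0,"dz": -15,"roll": 0,"jaw": 1},{"dx": 0,"dy": 0,"dz": -35,"roll": 0,"jaw": 1},{"dx": 0,"dy": 0,"dz": -35,"roll": 0,"jaw": 1},{"dx": 0,"dy": 0,"dz": -35,"roll": 0,"jaw": 1},{"dx": 0,"dy": 0,"dz": -35,"roll": 0,"jaw": 1},{"dx": 0,"dy": 0,"dz": -35,"roll": 0,"jaw": 1},{"dx": 0,"dy": 0,"dz": -35,"roll": 0,"jaw": 1}]'

```text
time_s: 20.8
ee_pos: [0.4688, -0.1239, 0.2331]
eef_rot: [3.141, -0.0, 0.103]
force: [-0.4, -0.4, -0.6]
grip_width: 0.0147
grip_force: 25.0
```

Run:
```python
from h import *
caps('top')
o=get_obs();print(o['grip_width'],o['grip_force'])
c=cam('wrist','c1.png');s=cam('scene')
cv2.imwrite('pics/c1.png',np.hstack([cv2.resize(c['frame'],(400,300)),cv2.resize(s['frame'][100:310,220:500],(400,300))])[:,:,::-1])
```

```text
0.01432726453810259 24.998551905155182
```

View pics/c1.png

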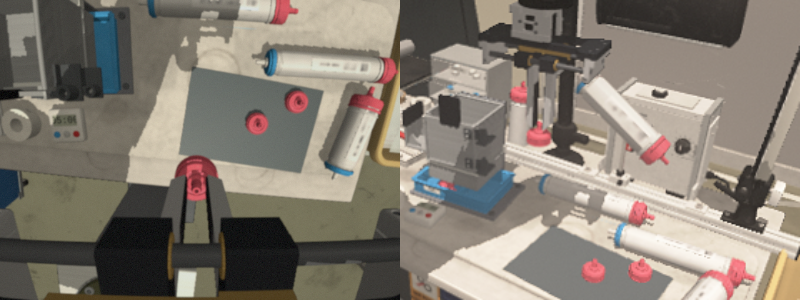

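The cap is held upright by its spout, with the disc hanging below the tips, and two caps remain on the mat. I carry it to the bin.

send_rows --rows '[{"dx": 0,"dy": 0,"dz": -12,"roll": 0,"jaw": 1},{"dx": 15.8,"dy": -22.1,"dz": 0,"roll": 0,"jaw": 1},{"dx": 15.8,"dy": -22.1,"dz": 0,"roll": 0,"jaw": 1},{"dx": 15.8,"dy": -22.1,"dz": 0,"roll": 0,"jaw": 1},{"dx": 15.8,"dy": -22.1,"dz": 0,"roll": 0,"jaw": 1},{"dx": 15.8,"dy": -22.1,"dz": 0,"roll": 0,"jaw": 1},{"dx": 15.8,"dy": -22.1,"dz": 0,"roll": 0,"jaw": 1},{"dx": 15.8,"dy": -22.1,"dz": 0,"roll": 0,"jaw": 1},{"dx": 15.8,"dy": -22.1,"dz": 0,"roll": 0,"jaw": 1},{"dx": 15.8,"dy": -22.1,"dz": 0,"roll": 0,"jaw": 1},{"dx": 15.8,"dy": -22.1,"dz": 0,"roll": 0,"jaw": 1},{"dx": 0,"dy": 0,"dz": 0,"roll": 0,"jaw": 1}]'

```text
time_s: 21.95
ee_pos: [0.6041, 0.1155, 0.2403]
eef_rot: [-3.141, 0.003, 0.106]
force: [0.2, -0.3, -0.9]
grip_width: 0.0144
grip_force: 25.0
```

send_rows --rows '[{"dx": 0,"dy": 0,"dz": 0,"roll": 0,"jaw": 1},{"dx": 0,"dy": 0,"dz": 20,"roll": 0,"jaw": 1},{"dx": 0,"dy": 0,"dz": 20,"roll": 0,"jaw": 1},{"dx": 0,"dy": 0,"dz": 20,"roll": 0,"jaw": 1},{"dx": 0,"dy": 0,"dz": 20,"roll": 0,"jaw": 1},{"dx": 0,"dy": 0,"dz": 20,"roll": 0,"jaw": 1},{"dx": 0,"dy": 0,"dz": 10,"roll": 0,"jaw": 1},{"dx": 0,"dy": 0,"dz": 0,"roll": 0,"jaw": 1}]'

```text
time_s: 22.62
ee_pos: [0.6021, 0.1111, 0.1305]
eef_rot: [3.141, 0.004, 0.102]
force: [-1.3, -0.4, -0.6]
grip_width: 0.0142
grip_force: 25.0
```

send_rows --rows '[{"dx": 0,"dy": 0,"dz": 0,"roll": 0,"jaw": 0.1},{"dx": 0,"dy": 0,"dz": 0,"roll": 0,"jaw": 0.1},{"dx": 0,"dy": 0,"dz": 0,"roll": 0,"jaw": 0.1},{"dx": 0,"dy": 0,"dz": 0,"roll": 0,"jaw": 0.1},{"dx": 0,"dy": 0,"dz": 0,"roll": 0,"jaw": 0.1},{"dx": 0,"dy": 0,"dz": -20,"roll": 0,"jaw": 0.1},{"dx": 0,"dy": 0,"dz": -30,"roll": 0,"jaw": 0.1},{"dx": 0,"dy": 0,"dz": -30,"roll": 0,"jaw": 0.1},{"dx": 0,"dy": 0,"dz": -30,"roll": 0,"jaw": -0.2}]'

```text
time_s: 23.37
ee_pos: [0.6033, 0.1121, 0.2448]
eef_rot: [3.142, -0.0, 0.103]
force: [-0.6, 0.4, 0.5]
grip_width: 0.046
grip_force: 0.0
```

send_rows --rows '[{"dx": -14.3,"dy": 33,"dz": 0,"roll": 0,"jaw": -0.2},{"dx": -14.3,"dy": 33,"dz": 0,"roll": 0,"jaw": -0.2},{"dx": -14.3,"dy": 33,"dz": 0,"roll": 0,"jaw": -0.2},{"dx": -14.3,"dy": 33,"dz": 0,"roll": 0,"jaw": -0.2},{"dx": -14.3,"dy": 33,"dz": 0,"roll": 0,"jaw": -0.2},{"dx": -14.3,"dy": 33,"dz": 0,"roll": 0,"jaw": -0.2},{"dx": -14.3,"dy": 33,"dz": 0,"roll": 0,"jaw": -0.2},{"dx": -14.3,"dy": 33,"dz": 0,"roll": 0,"jaw": -0.2},{"dx": -14.3,"dy": 33,"dz": 0,"roll": 0,"jaw": -0.2},{"dx": -14.3,"dy": 33,"dz": 0,"roll": 0,"jaw": -0.2},{"dx": 0,"dy": 0,"dz": 0,"roll": 0,"jaw": -0.2},{"dx": 0,"dy": 0,"dz": 0,"roll": 0,"jaw": -0.2}]'

```text
time_s: 24.37
ee_pos: [0.4948, -0.2323, 0.2433]
eef_rot: [3.141, -0.0, 0.101]
force: [0.0, -0.1, -0.9]
grip_width: 0.0567
grip_force: 0.0
```

```bash
cat >> h.py <<'E'
def inbin():
    c=cam('top');W=cloud(c);hsv=cv2.cvtColor(c['frame'],cv2.COLOR_RGB2HSV)
    a=.104;R=np.array([[np.cos(a),np.sin(a)],[-np.sin(a),np.cos(a)]])
    Q=np.concatenate([(W[...,:2]-[.577,.0974])@R.T,W[...,2:]],-1)*1000
    m=((hsv[...,0]<8)|(hsv[...,0]>170))&(hsv[...,1]>120)&(hsv[...,2]>50)&(abs(Q[...,0])<70)&(abs(Q[...,1])<70)
    k,l,s,ce=cv2.connectedComponentsWithStats(m.astype(np.uint8))
    for i in range(1,k):
        if s[i,4]>10:q=Q[l==i];print('bin',ce[i].round(),s[i,4],np.nanmedian(q,0).round(),'z',q[:,2].min().round(),q[:,2].max().round())
E
python3 - <<'E'
from h import *
inbin();caps('wrist');caps('top')
go(.4935,-.2315,.006,.104)
E
```

```text
bin [247. 173.] 191 [ 28.  10. 107.] z 97.0 126.0
wrist [329. 150.] 704 [ 0.54  -0.294  0.018] zmax 0.037 circ ((539.2901611328125, -295.73321533203125), 18.53609275817871)
wrist [275. 181.] 661 [ 0.496 -0.232  0.018] zmax 0.037 circ ((493.57440185546875, -231.9246368408203), 18.36164665222168)
at [ 0.4957 -0.2301  0.2433] psi 0.1042 roll 0.01 after roll: dx -2.3 dy 1.2 dz 237.3
```

send_rows --rows '[{"dx": -1,"dy": 0,"dz": 35,"roll": 0,"jaw": -0.2},{"dx": 0,"dy": 0,"dz": 35,"roll": 0,"jaw": -0.2},{"dx": 0,"dy": 0,"dz": 35,"roll": 0,"jaw": -0.2},{"dx": 0,"dy": 0,"dz": 35,"roll": 0,"jaw": -0.2},{"dx": 0,"dy": 0,"dz": 35,"roll": 0,"jaw": -0.2},{"dx": 0,"dy": 0,"dz": 30,"roll": 0,"jaw": -0.2},{"dx": 0,"dy": 0,"dz": 20,"roll": 0,"jaw": -0.2},{"dx": 0,"dy": 0,"dz": 11,"roll": 0,"jaw": -0.2},{"dx": 0,"dy": 0,"dz": 0,"roll": 0,"jaw": -0.2},{"dx": 0,"dy": 0,"dz": 0,"roll": 0,"jaw": -0.2}]'

```text
time_s: 25.35
ee_pos: [0.495, -0.2306, 0.0079]
eef_rot: [3.141, -0.0, 0.104]
force: [0.4, 0.1, 0.1]
grip_width: 0.056
grip_force: 0.0
```

send_rows --rows '[{"dx": 0,"dy": 0,"dz": 0,"roll": 0,"jaw": 1},{"dx": 0,"dy": 0,"dz": 0,"roll": 0,"jaw": 1},{"dx": 0,"dy": 0,"dz": 0,"roll": 0,"jaw": 1},{"dx": 0,"dy": 0,"dz": 0,"roll": 0,"jaw": 1},{"dx": 0,"dy": 0,"dz": 0,"roll": 0,"jaw": 1},{"dx": 0,"dy": 0,"dz": 0,"roll": 0,"jaw": 1},{"dx": 0,"dy": 0,"dz": 0,"roll": 0,"jaw": 1},{"dx": 0,"dy": 0,"dz": 0,"roll": 0,"jaw": 1}]'

```text
time_s: 26.02
ee_pos: [0.4944, -0.2311, 0.0072]
eef_rot: [3.142, -0.0, 0.103]
force: [0.4, 0.1, 1.6]
grip_width: 0.0144
grip_force: 25.0
```

send_rows --rows '[{"dx": 0,"dy": 0,"dz": -15,"roll": 0,"jaw": 1},{"dx": 0,"dy": 0,"dz": -35,"roll": 0,"jaw": 1},{"dx": 0,"dy": 0,"dz": -35,"roll": 0,"jaw": 1},{"dx": 0,"dy": 0,"dz": -35,"roll": 0,"jaw": 1},{"dx": 0,"dy": 0,"dz": -35,"roll": 0,"jaw": 1},{"dx": 0,"dy": 0,"dz": -35,"roll": 0,"jaw": 1},{"dx": 0,"dy": 0,"dz": -35,"roll": 0,"jaw": 1},{"dx": 0,"dy": 0,"dz": -12,"roll": 0,"jaw": 1},{"dx": 0,"dy": 0,"dz": 0,"roll": 0,"jaw": 1}]'

```text
time_s: 26.77
ee_pos: [0.4952, -0.2315, 0.2476]
eef_rot: [3.138, -0.005, 0.103]
force: [0.5, 0.3, -0.7]
grip_width: 0.0145
grip_force: 25.0
```

Run:
```python
from h import *
caps('wrist')
go(.577-.0269-.0012,.0974-.0028+.0119,.13,.104)
```

```text
wrist [328. 151.] 697 [ 0.54  -0.294  0.018] zmax 0.036 circ ((538.9327392578125, -296.0086669921875), 18.741432189941406)
at [ 0.4946 -0.2311  0.2448] psi 0.1033 roll -0.04 after roll: dx 89.1 dy -330.2 dz 114.8
```

send_rows --rows '[{"dx": 19,"dy": -33,"dz": -1,"roll": 0,"jaw": 1},{"dx": 19,"dy": -33,"dz": 0,"roll": 0,"jaw": 1},{"dx": 19,"dy": -33,"dz": 0,"roll": 0,"jaw": 1},{"dx": 19,"dy": -33,"dz": 0,"roll": 0,"jaw": 1},{"dx": 18,"dy": -33,"dz": 0,"roll": 0,"jaw": 1},{"dx": 0,"dy": -33,"dz": 0,"roll": 0,"jaw": 1},{"dx": 0,"dy": -33,"dz": 0,"roll": 0,"jaw": 1},{"dx": 0,"dy": -33,"dz": 0,"roll": 0,"jaw": 1},{"dx": 0,"dy": -33,"dz": 0,"roll": 0,"jaw": 1},{"dx": 0,"dy": -33,"dz": 0,"roll": 0,"jaw": 1},{"dx": 0,"dy": 0,"dz": 0,"roll": 0,"jaw": 1},{"dx": 0,"dy": 0,"dz": 0,"roll": 0,"jaw": 1}]'

```text
time_s: 27.82
ee_pos: [0.5531, 0.1081, 0.2431]
eef_rot: [3.141, 0.003, 0.106]
force: [0.1, -0.7, 0.2]
grip_width: 0.0143
grip_force: 25.0
```

send_rows --rows '[{"dx": 0,"dy": 0,"dz": 20,"roll": 0,"jaw": 1},{"dx": 0,"dy": 0,"dz": 20,"roll": 0,"jaw": 1},{"dx": 0,"dy": 0,"dz": 20,"roll": 0,"jaw": 1},{"dx": 0,"dy": 0,"dz": 20,"roll": 0,"jaw": 1},{"dx": 0,"dy": 0,"dz": 20,"roll": 0,"jaw": 1},{"dx": 0,"dy": 0,"dz": 14,"roll": 0,"jaw": 1},{"dx": 0,"dy": 0,"dz": 0,"roll": 0,"jaw": 1},{"dx": 0,"dy": 0,"dz": 0,"roll": 0,"jaw": 0.1},{"dx": 0,"dy": 0,"dz": 0,"roll": 0,"jaw": 0.1},{"dx": 0,"dy": 0,"dz": 0,"roll": 0,"jaw": 0.1},{"dx": 0,"dy": 0,"dz": 0,"roll": 0,"jaw": 0.1},{"dx": 0,"dy": 0,"dz": 0,"roll": 0,"jaw": 0.1}]'

```text
time_s: 28.82
ee_pos: [0.5541, 0.1069, 0.1318]
eef_rot: [3.142, -0.001, 0.103]
force: [0.2, -0.0, 0.7]
grip_width: 0.0415
grip_force: 0.0
```

send_rows --rows '[{"dx": 0,"dy": 0,"dz": -20,"roll": 0,"jaw": 0.1},{"dx": 0,"dy": 0,"dz": -30,"roll": 0,"jaw": 0.1},{"dx": 0,"dy": 0,"dz": -30,"roll": 0,"jaw": 0.1},{"dx": 0,"dy": 0,"dz": -30,"roll": 0,"jaw": 0.1},{"dx": 0,"dy": 0,"dz": 0,"roll": 0,"jaw": -0.2}]'

```text
time_s: 29.23
ee_pos: [0.5555, 0.1072, 0.2477]
eef_rot: [-3.141, -0.009, 0.103]
force: [0.1, -0.5, -0.2]
grip_width: 0.046
grip_force: 0.0
```

Run:
```python
from h import *
inbin();caps('top')
go(.539,-.2955,.25,.104)
```

```text
top [413. 201.] 170 [ 0.538 -0.295  0.017] zmax 0.037 circ ((539.7987060546875, -295.0445556640625), 19.260173797607422)
at [0.5541 0.107  0.2421] psi 0.1034 roll -0.04 after roll: dx -56.8 dy 398.7 dz -7.9
```

send_rows --rows '[{"dx": 0,"dy": 33,"dz": -8,"roll": 0,"jaw": -0.2},{"dx": 0,"dy": 33,"dz": 0,"roll": 0,"jaw": -0.2},{"dx": 0,"dy": 33,"dz": 0,"roll": 0,"jaw": -0.2},{"dx": -6.3,"dy": 33.3,"dz": 0,"roll": 0,"jaw": -0.2},{"dx": -6.3,"dy": 33.3,"dz": 0,"roll": 0,"jaw": -0.2},{"dx": -6.3,"dy": 33.3,"dz": 0,"roll": 0,"jaw": -0.2},{"dx": -6.3,"dy": 33.3,"dz": 0,"roll": 0,"jaw": -0.2},{"dx": -6.3,"dy": 33.3,"dz": 0,"roll": 0,"jaw": -0.2},{"dx": -6.3,"dy": 33.3,"dz": 0,"roll": 0,"jaw": -0.2},{"dx": -6.3,"dy": 33.3,"dz": 0,"roll": 0,"jaw": -0.2},{"dx": -6.3,"dy": 33.3,"dz": 0,"roll": 0,"jaw": -0.2},{"dx": -6.3,"dy": 33.3,"dz": 0,"roll": 0,"jaw": -0.2}]'

```text
time_s: 30.33
ee_pos: [0.5378, -0.2969, 0.2476]
eef_rot: [-3.14, 0.002, 0.103]
force: [0.1, 0.7, -0.3]
grip_width: 0.0563
grip_force: 0.0
```

send_rows --rows '[{"dx": 0,"dy": 0,"dz": 30,"roll": 0,"jaw": -0.2},{"dx": 0,"dy": 0,"dz": 30,"roll": 0,"jaw": -0.2},{"dx": 0,"dy": 0,"dz": 30,"roll": 0,"jaw": -0.2},{"dx": 0,"dy": 0,"dz": 30,"roll": 0,"jaw": -0.2},{"dx": 0,"dy": 0,"dz": 0,"roll": 0,"jaw": -0.2},{"dx": 0,"dy": 0,"dz": 0,"roll": 0,"jaw": -0.2}]'

```text
time_s: 30.83
ee_pos: [0.5377, -0.295, 0.1278]
eef_rot: [-3.139, 0.003, 0.103]
force: [-0.1, 0.7, -0.2]
grip_width: 0.0565
grip_force: 0.0
```

Run:
```python
from h import *
inbin();caps('wrist')
go(.539,-.2955,.007,.104)
```

```text
bin [247. 173.] 189 [ 28.  10. 107.] z 95.0 128.0
bin [250. 192.] 118 [-18.   9. 108.] z 102.0 127.0
wrist [275. 200.] 1202 [ 0.542 -0.296  0.018] zmax 0.037 circ ((539.4336547851562, -296.2989501953125), 18.5216121673584)
at [ 0.5391 -0.2958  0.1308] psi 0.1034 roll -0.04 after roll: dx -0.1 dy -0.3 dz 123.8
```

send_rows --rows '[{"dx": 0,"dy": 0,"dz": 30,"roll": 0,"jaw": -0.2},{"dx": 0,"dy": 0,"dz": 30,"roll": 0,"jaw": -0.2},{"dx": 0,"dy": 0,"dz": 30,"roll": 0,"jaw": -0.2},{"dx": 0,"dy": 0,"dz": 21,"roll": 0,"jaw": -0.2},{"dx": 0,"dy": 0,"dz": 11,"roll": 0,"jaw": -0.2},{"dx": 0,"dy": 0,"dz": 0,"roll": 0,"jaw": -0.2},{"dx": 0,"dy": 0,"dz": 0,"roll": 0,"jaw": -0.2}]'

```text
time_s: 31.52
ee_pos: [0.5394, -0.296, 0.0088]
eef_rot: [3.14, -0.002, 0.103]
force: [-0.7, 0.3, 0.6]
grip_width: 0.0561
grip_force: 0.0
```

send_rows --rows '[{"dx": 0,"dy": 0,"dz": 0,"roll": 0,"jaw": 1},{"dx": 0,"dy": 0,"dz": 0,"roll": 0,"jaw": 1},{"dx": 0,"dy": 0,"dz": 0,"roll": 0,"jaw": 1},{"dx": 0,"dy": 0,"dz": 0,"roll": 0,"jaw": 1},{"dx": 0,"dy": 0,"dz": 0,"roll": 0,"jaw": 1},{"dx": 0,"dy": 0,"dz": 0,"roll": 0,"jaw": 1},{"dx": 0,"dy": 0,"dz": 0,"roll": 0,"jaw": 1},{"dx": 0,"dy": 0,"dz": 0,"roll": 0,"jaw": 1}]'

```text
time_s: 32.18
ee_pos: [0.5386, -0.2955, 0.0072]
eef_rot: [3.142, -0.0, 0.103]
force: [-0.1, -0.6, 1.4]
grip_width: 0.0145
grip_force: 25.0
```

send_rows --rows '[{"dx": 0,"dy": 0,"dz": -15,"roll": 0,"jaw": 1},{"dx": 0,"dy": 0,"dz": -35,"roll": 0,"jaw": 1},{"dx": 0,"dy": 0,"dz": -35,"roll": 0,"jaw": 1},{"dx": 0,"dy": 0,"dz": -35,"roll": 0,"jaw": 1},{"dx": 0,"dy": 0,"dz": -35,"roll": 0,"jaw": 1},{"dx": 0,"dy": 0,"dz": -35,"roll": 0,"jaw": 1},{"dx": 0,"dy": 0,"dz": -35,"roll": 0,"jaw": 1},{"dx": 0,"dy": 0,"dz": -17,"roll": 0,"jaw": 1},{"dx": 0,"dy": 0,"dz": 0,"roll": 0,"jaw": 1}]'

```text
time_s: 32.93
ee_pos: [0.5395, -0.2961, 0.2539]
eef_rot: [3.137, -0.006, 0.103]
force: [0.4, 0.3, 0.5]
grip_width: 0.0147
grip_force: 25.0
```

Run:
```python
from h import *
caps('top')
go(.577+.003+.0015,.0974-.014,.15,.104)
```

```text
at [ 0.539  -0.2958  0.2508] psi 0.1033 roll -0.04 after roll: dx 81.7 dy -372.7 dz 100.8
```

send_rows --rows '[{"dx": 16,"dy": -33,"dz": 0,"roll": 0,"jaw": 1},{"dx": 16,"dy": -33,"dz": 0,"roll": 0,"jaw": 1},{"dx": 16,"dy": -34,"dz": 0,"roll": 0,"jaw": 1},{"dx": 16,"dy": -34,"dz": 0,"roll": 0,"jaw": 1},{"dx": 18,"dy": -34,"dz": 0,"roll": 0,"jaw": 1},{"dx": 0,"dy": -34,"dz": 0,"roll": 0,"jaw": 1},{"dx": 0,"dy": -34,"dz": 0,"roll": 0,"jaw": 1},{"dx": 0,"dy": -34,"dz": 0,"roll": 0,"jaw": 1},{"dx": 0,"dy": -34,"dz": 0,"roll": 0,"jaw": 1},{"dx": 0,"dy": -34,"dz": 0,"roll": 0,"jaw": 1},{"dx": 0,"dy": -34,"dz": 0,"roll": 0,"jaw": 1},{"dx": 0,"dy": 0,"dz": 0,"roll": 0,"jaw": 1}]'

```text
time_s: 33.98
ee_pos: [0.5804, 0.0879, 0.2472]
eef_rot: [-3.141, 0.003, 0.108]
force: [-1.0, 0.1, 0.2]
grip_width: 0.0147
grip_force: 25.0
```

send_rows --rows '[{"dx": 0,"dy": 0,"dz": 0,"roll": 0,"jaw": 1},{"dx": 0,"dy": 0,"dz": 20,"roll": 0,"jaw": 1},{"dx": 0,"dy": 0,"dz": 20,"roll": 0,"jaw": 1},{"dx": 0,"dy": 0,"dz": 20,"roll": 0,"jaw": 1},{"dx": 0,"dy": 0,"dz": 20,"roll": 0,"jaw": 1},{"dx": 0,"dy": 0,"dz": 20,"roll": 0,"jaw": 1},{"dx": 0,"dy": 0,"dz": 0,"roll": 0,"jaw": 1},{"dx": 0,"dy": 0,"dz": 0,"roll": 0,"jaw": 0.1},{"dx": 0,"dy": 0,"dz": 0,"roll": 0,"jaw": 0.1},{"dx": 0,"dy": 0,"dz": 0,"roll": 0,"jaw": 0.1},{"dx": 0,"dy": 0,"dz": 0,"roll": 0,"jaw": 0.1},{"dx": 0,"dy": 0,"dz": 0,"roll": 0,"jaw": 0.1}]'

```text
time_s: 34.98
ee_pos: [0.582, 0.0829, 0.15]
eef_rot: [3.142, -0.001, 0.103]
force: [1.0, -0.8, 0.2]
grip_width: 0.0416
grip_force: 0.0
```

send_rows --rows '[{"dx": 0,"dy": 0,"dz": -20,"roll": 0,"jaw": 0.1},{"dx": 0,"dy": 0,"dz": -30,"roll": 0,"jaw": 0.1},{"dx": 0,"dy": 0,"dz": -30,"roll": 0,"jaw": 0.1},{"dx": 0,"dy": 0,"dz": -30,"roll": 0,"jaw": 0.1},{"dx": 0,"dy": 35,"dz": 0,"roll": 0,"jaw": 0.1},{"dx": 0,"dy": 35,"dz": 0,"roll": 0,"jaw": 0.1},{"dx": 0,"dy": 35,"dz": 0,"roll": 0,"jaw": 0.1},{"dx": 0,"dy": 35,"dz": 0,"roll": 0,"jaw": 0.1},{"dx": 0,"dy": 35,"dz": 0,"roll": 0,"jaw": 0.1},{"dx": 0,"dy": 35,"dz": 0,"roll": 0,"jaw": 0.1},{"dx": 0,"dy": 35,"dz": 0,"roll": 0,"jaw": 0.1},{"dx": 0,"dy": 0,"dz": 0,"roll": 0,"jaw": 0.1}]'

```text
time_s: 35.98
ee_pos: [0.6067, -0.1661, 0.2588]
eef_rot: [3.141, 0.0, 0.099]
force: [-0.5, 1.0, 0.5]
grip_width: 0.0422
grip_force: 0.0
```

Run:
```python
from h import *
print(get_obs()['time_s']);inbin();caps('top')
a=cam('top');b=cam('scene')
W=cloud(b);A=.104;R=np.array([[np.cos(A),np.sin(A)],[-np.sin(A),np.cos(A)]])
Q=np.concatenate([(W[...,:2]-[.577,.0974])@R.T,W[...,2:]],-1)*1000
m=(Q[...,2]>140)&(Q[...,2]<185)&(abs(Q[...,0]+60)<25)&(abs(Q[...,1])<45)
p=Q[m];print(len(p),np.polyfit(p[:,1],p[:,0],1))
z=cloud(a);A2=(z[...,0]>.5)&(z[...,0]<.62)&(z[...,1]>.17)&(z[...,1]<.29)&(z[...,2]>.155)&(z[...,2]<.175)
print('handle',z[A2].mean(0))
im=np.hstack([cv2.resize(a['frame'][130:260,170:310],(395,367),interpolation=cv2.INTER_CUBIC),cv2.resize(b['frame'][140:270,180:320],(395,367),interpolation=cv2.INTER_CUBIC)])
cv2.imwrite('pics/f1.png',im[:,:,::-1])
```

```text
35.9833
bin [253. 181.] 510 [  9.   1. 108.] z 88.0 129.0
414 [ 1.84584665e-02 -5.96843624e+01]
handle [0.56205051 0.22239439 0.16496757]
```

View pics/f1.png

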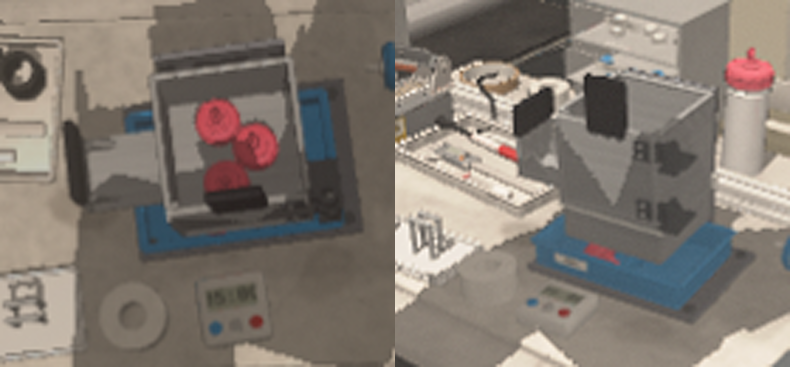

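All three new caps lie in the bin. The door is shut on its pins, the gate handle is back at its shut position, and the timer and roll are in place.

```bash
python3 -c "
from station import *
print(hand_in())"
```

```text
the job is handed in; nothing more can be done
None
```

I handed the job in at about 36 s of robot time; no verdict came back. By the last camera check the old caps are in the tray (the third was mostly hidden there), the gate is shut, the door is hung and shut, all three new caps are in the bin, and the timer and label roll look unmoved.

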